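Fetch the spice jar from the roll-top keeper

ROBOT

A 6-joint arm with a two-finger parallel gripper is mounted at the origin on a cart in front of the work surface, level with it; the furniture and walls round the work are solid. World frame = base frame: x ahead of the robot, y to its left, z up, the work surface at z = 0. Lengths are in mm, angles in rad, forces in N, time in s.
With the tool pointing down it reaches from about 350 to 975 mm from the base axis. Payload 7.1 kg.
Tool frame: the origin (TCP) lies at the centre of the arm's flange, where the gripper is bolted on; the fingertips stand 182 mm ahead of it and the grasp point (between the pads) lies 163 mm ahead of it; z points along the fingers, y is the line along which they close (so a half turn about z gives the same grasp; the last joint's range is limited). The gripper opens to 88 mm and grips with 3 to 60 N. Pads are 20 mm wide; open, the fingers measure 115 mm over their backs; the gripper's body (75 mm by 178 mm) begins 61 mm behind the grasp point.
Start: joints at [1.225, 0.423, 1.63, -0, 1.089, -0.019], TCP at [200.602, 591.917, 404.675] pointing down, gripper open.
Joint ranges: [-3, 3], [-0.9, 2.11], [0.09, 2.58], [-1.31, 4.45], [0.11, 2.69], [-2.54, 2.54]. Speed limits (rad/s): [2.39, 2.39, 3.01, 3.14, 3.14, 3.14].

INTERFACE

Orientations are given as a rotation vector (axis times angle).
In Python, from workcell import readout, get_image, ctrl gives the robot as it stands.
- The arm moves only by the tool step_arm, never from a script. Its argument "targets" is a list that holds one entry, the list of rows, each a list of 7 numbers: the shift along the world's x, y, z as a fraction of full scale, then the turn, a rotation vector about the world's x, y, z as a fraction of full scale, then the opening, from 0 (shut) to 1 (fully open). In form: [[[dx, dy, dz, wx, wy, wz, claw], ...]]. A call has exactly 5 rows; each row shifts and turns the commanded pose from where the row before left it; what a row does not reach is not made up. Full scale, the value 1, is 0.05 m for a shift and 4 degrees for a turn. A row lasts 1/8 s, in which the tool goes at most 62.5 mm and 10.7 degrees, less where a joint would pass 70% of its speed; a pose out of reach is approached as far as the arm can. A call with a number of a shift or a turn outside -1 to 1 is refused whole. A call with a gripper value outside its range is refused whole. The fingers move at their own pace and stop on an object; the grip force is fixed at half the most. Time passes only in rows, so rows that do not move let the fingers close, or fill a call up. It gives the time, the measured TCP pose, the force, the opening and the grip force at its end, in the units of the state.
- readout.get_obs(): the state, without advancing time (a new reading comes with each control period).
- get_image(name): name is "scene" or "top"; returns a dict with "pixels" (480x640x3 uint8, red, green, blue), "intrinsics" (3x3 intrinsics, pixels), "extrinsics" (4x4, takes a point from world to camera coordinates). Camera axes: x right, y down, z forward; pixel columns grow to the right and rows downward; lengths in mm; the calibration is good to about 2 mm. A picture is of the moment at which its call begins. There is no depth.
- ctrl.close_job(): hands the job in; it is judged then, once.
The state is a dict: "t": time; "qpos": joint angles; "qvel": joint speeds; "joint_torque": joint torques, N m; "ee_pos": TCP position; "orientation": TCP orientation; "ft_force": force on the tool from outside, world axes, zero at the start; "moment": the same for the moment, N m; "width": finger opening in mm; "grasp_force": force on a finger pad.
Only numpy, scipy, OpenCV 4.12 (cv2) and the standard library are available. Lean on these libraries where they do the work, as an engineer would, in place of code of your own. Each camera call takes 0.05 s, during which the arm holds its last target. There are 200 camera calls.

TASK

Roll the slatted cover of the steel roll-top keeper all the way up, lift the screw-capped spice jar out of its cradle over the front rail, and stand it upright, cap up, on the white cutting board. Then let go of the jar and roll the cover fully shut again. Do not drop the jar, and leave the salt shaker in its cradle and the tomato, the sauce cup and the onion where they are.

Things in the scene. Friction and masses are not known exactly. Their poses are not given: they have to be found in the camera images.
- keeper_axis (a point): Steel roll-top keeper, fixed: half-round side cheeks (inner faces at y = +-165 mm, outer +-177, 306 deep, 218 high) with a slatted cover on a circular track between them. This point: on the circle's centre line, midway, 65 mm above the bench; x points into the keeper from its front, y left along the centre line, z up. Cover up, all in front of x = +10 mm is open above; the front sill is 60 mm high.
- rail_mid (a point): Middle of the retaining rail across the keeper's front, axes as keeper_axis: 8 mm rod, its top 84 mm above the bench. Behind it two wire cradles, each two 8 mm rods along x, 26 mm apart, 50 mm left and right of the middle, from x = 7 to 88 mm, tops 62 mm above the bench, hold a jar lying along x; under them a flat deck, 50 mm above the bench.
- cover (a joint): Roll angle of the cover about y of keeper_axis, rad: 0 = fully shut, its bottom rail on the front sill (hard stop); 1.65 = all the way up and back (hard stop). The slats lie 136 to 144 mm from keeper_axis and, shut, cover the arc from the sill to just past the top. It drags in its track and stays wherever it is left; moving it takes about 1 to 6 N at the handle.
- cover_handle (a point): Middle of the cover's handle: round dark steel bar, 12 mm thick, 120 long, along y of keeper_axis, on a leg at each end. It rides with the cover 188 mm from keeper_axis, at 0.157 rad + cover above the horizontal: shut, in front of the keeper 94 mm above the bench; fully up, on top, 44 mm behind keeper_axis, 248 mm above the bench. Room for a finger between bar and slats: 38 mm.
- spice_jar_center (a point): Centre of the spice jar: glass, wide red screw cap (last 21 mm), paper label, 106 mm long, body 42 and cap 45 mm in diameter, 80 to 150 g. z runs along it from foot to cap; upright, this point is 53 mm above what it stands on. At the start it lies in either cradle, foot at the front rail, cap to the back, this point 80 mm above the bench.
- salt_shaker_center (a point): Centre of the glass salt shaker that lies in the other cradle the same way: 90 mm long, 44 mm in diameter, with a narrower domed metal top. To be left there. z runs along it from foot to top.
- cutting_board: White plastic cutting board lying loose on the bench, 226 mm along its x, 316 mm along its y, 13 mm thick; origin at the centre of its underside, z up. A tomato and a sauce cup stand at its -y end, which is the one away from the robot; from y = -50 mm to its near end it is free.
- tomato_center (a point): Centre of a tomato, 75 mm across and 79 high, standing on the board near its far right corner. To be left alone.
- sauce_cup_center (a point): Centre of a small open steel sauce cup, 61 mm across and 35 mm high, standing on the board near its far left corner. To be left alone.
- onion_center (a point): Centre of an onion, 75 mm across and 77 high, standing on the bench in front and to the left of the keeper. To be left alone.

How it is judged (in metres and radians):
On the way, in this order (a step that is already met when the one before it is completed fails the run):
1. the cover is rolled all the way up (value of joint cover above 1.45 rad), for 0.1 s.
2. the jar is out of the keeper, in front of its rail and sill (x of spice_jar_center in the frame of keeper_axis below -0.18 m), for 0.1 s.
3. the jar stands upright, cap up, on the cutting board and is let go (angle between spice_jar_center's own z axis and vertical below 0.1 rad and z of spice_jar_center in the frame of cutting_board between 0.06 and 0.072 m and x of spice_jar_center in the frame of cutting_board between -0.11 and 0.11 m and y of spice_jar_center in the frame of cutting_board between -0.155 and 0.155 m and contact force between spice_jar and the fingers below 0.1 N), for 0.2 s.
At the end, for the whole second after the job is handed in: The spice jar stands upright (within 0.1 rad), cap up and at rest, with its centre over the cutting board, and the cover is fully shut (within 0.04 rad of its stop, about 7 mm at the handle) (angle between spice_jar_center's own z axis and vertical below 0.1 rad and z of spice_jar_center in the frame of cutting_board between 0.06 and 0.072 m and x of spice_jar_center in the frame of cutting_board between -0.11 and 0.11 m and y of spice_jar_center in the frame of cutting_board between -0.155 and 0.155 m and linear speed of spice_jar below 0.02 m/s and value of joint cover below 0.04 rad); the robot touches nothing.
It fails at once if the spice jar is dropped: it moves faster than 0.8 m/s out of the fingers (linear speed of spice_jar above 0.8 m/s and contact force between spice_jar and the fingers below 0.1 N).
It fails at once if the salt shaker is moved more than 30 mm (distance of salt_shaker_center from where it was at the start of the episode above 0.03 m).
It fails at once if the tomato is moved more than 30 mm (distance of tomato_center from where it was at the start of the episode above 0.03 m).
It fails at once if the sauce cup is moved more than 30 mm (distance of sauce_cup_center from where it was at the start of the episode above 0.03 m).
It fails at once if the onion is moved more than 30 mm (distance of onion_center from where it was at the start of the episode above 0.03 m).
It also fails if it takes over 72 s, if anything falls off the work surface, if the arm or the gripper's body presses on something with over 40 N, if the wrist force passes 120 N, or if a joint passes its speed limit or range.

## Working session

There is one attempt and no reset: what is moved stays moved. The work goes in short steps, Python scripts to look and compute and a tool call to move; the robot and the scene stay as the last step left them, time stands still between calls to the robot, and variables do not carry over. Pictures are saved under pics/ and viewed, at most 10 in all, crops included, and the job is handed in when it is done.

Besides the shell and the picture viewer there is one more tool, called after "Request:" by a JSON object that holds its "name" and its "arguments", one argument or row to a line. step_arm: Moves the arm, as the interface text tells. Shift numbers are shares of 0.05 m and turn numbers shares of 4 degrees, none past 1 either way. Its arguments: {"type":"object","properties":{"targets":{"type":"array"}},"required":["targets"]}

```bash
mkdir -p pics; ls; python3 - <<'E'
from workcell import readout, get_image
import cv2, numpy as np
o=readout.get_obs(); print({k:np.round(v,3) for k,v in o.items()})
for n in("scene","top"):
    d=get_image(n); cv2.imwrite(f"pics/{n}0.png",d["pixels"][:,:,::-1]); print(n,np.round(d["intrinsics"],1).tolist(),np.round(d["extrinsics"],4).tolist())
E
```

```text
pics
{'t': np.float64(0.0), 'qpos': array([ 1.225,  0.424,  1.631, -0.   ,  1.089, -0.019]), 'qvel': array([ 0.001,  0.002, -0.002, -0.   , -0.002,  0.002]), 'joint_torque': array([ 1.0000e-03, -5.4465e+01, -2.7367e+01,  6.4000e-02,  2.3000e-02,
       -0.0000e+00]), 'ee_pos': array([200.517, 591.661, 403.903]), 'orientation': array([-5.110e-01, -3.099e+00,  2.000e-03]), 'ft_force': array([-0.608, -0.573, -0.817]), 'moment': array([-0.011,  0.04 , -0.01 ]), 'grasp_force': np.float64(0.0), 'width': np.float64(87.784)}
scene [[460.9, 0.0, 316.8], [0.0, 460.9, 239.3], [0.0, 0.0, 1.0]] [[0.8585, -0.5128, 0.0102, -391.1472], [-0.2688, -0.4668, -0.8425, 195.1437], [0.4368, 0.7205, -0.5385, 1034.1637], [0.0, 0.0, 0.0, 1.0]]
top [[518.9, 0.0, 318.3], [0.0, 518.9, 235.7], [0.0, 0.0, 1.0]] [[0.3704, -0.9288, -0.0075, -176.8365], [-0.8861, -0.351, -0.3027, 462.9576], [0.2785, 0.1188, -0.9531, 1184.3145], [0.0, 0.0, 0.0, 1.0]]
```

View pics/scene0.png

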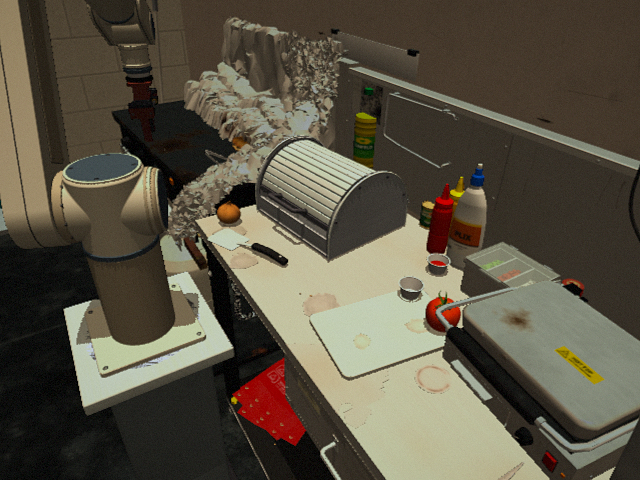

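View pics/top0.png

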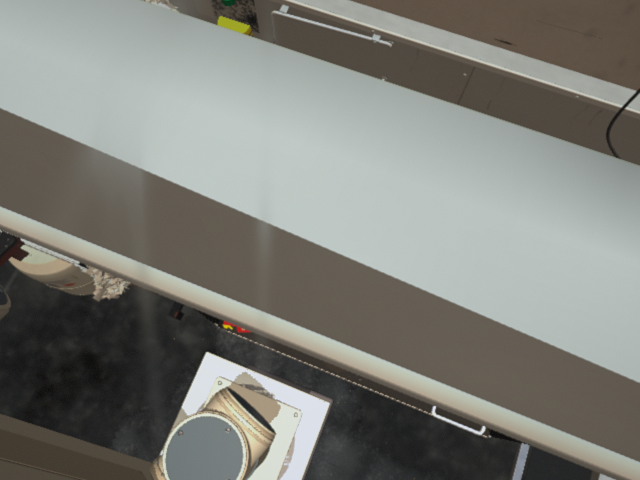

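The scene view shows the keeper at about (330,195), the board at (385,330), tomato (442,312), sauce cup (410,288) and onion (229,213). A hood blocks the top view.

```bash
python3 - <<'E'
import cv2, numpy as np
im=cv2.imread("pics/scene0.png")
cv2.imwrite("pics/c1.png",cv2.resize(im[125:265,240:420],None,fx=4.2,fy=4.2,interpolation=cv2.INTER_CUBIC))
R=np.array([[0.8585,-0.5128,0.0102],[-0.2688,-0.4668,-0.8425],[0.4368,0.7205,-0.5385]]);print(-R.T@[-391.1472,195.1437,1034.1637])
R=np.array([[0.3704,-0.9288,-0.0075],[-0.8861,-0.351,-0.3027],[0.2785,0.1188,-0.9531]]);print(-R.T@[-176.8365,462.9576,1184.3145])
E
```

```text
[ -63.4682064  -854.60215085  725.29542114]
[ 145.89538071 -142.4441862  1267.58114172]
```

View pics/c1.png

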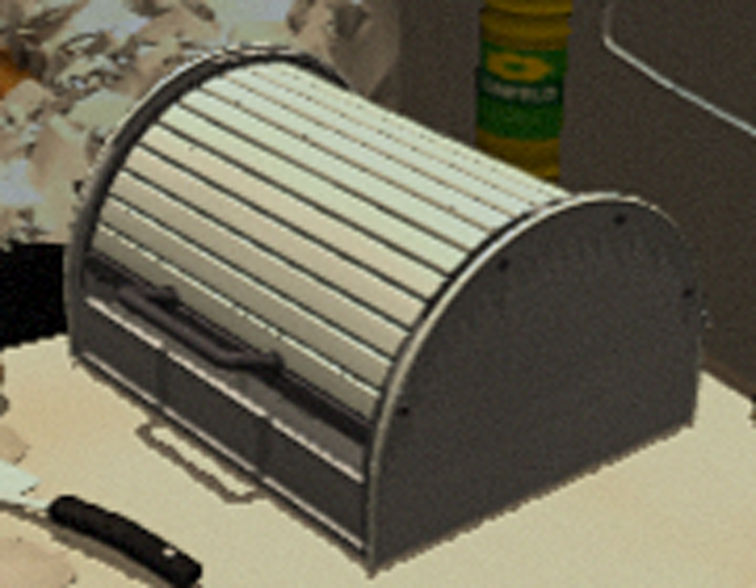

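The crop shows the keeper's bottom corners at pixels (328.3,261.2) front right, (257.6,211.2) front left and (404.8,225.5) rear right. The handle bar runs from about (270,196) to (305.5,212).

```bash
cat > h.py <<'E'
import cv2, numpy as np
from workcell import readout, get_image
def cam(n):
    d=get_image(n); return d["pixels"][:,:,::-1].copy(),np.array(d["intrinsics"]),np.array(d["extrinsics"])
def ray(K,E,uv,z):
    R,t=E[:3,:3],E[:3,3]; C=-R.T@t; d=R.T@np.linalg.solve(K,[uv[0],uv[1],1]); return C+d*(z-C[2])/d[2]
def proj(K,E,P):
    p=np.atleast_2d(P)@E[:3,:3].T+E[:3,3]; p=p@K.T; return p[:,:2]/p[:,2:]
E
python3 - <<'E'
from h import *
from scipy.optimize import least_squares
im,K,E=cam("scene")
uv=np.array([[328.3,261.2],[257.6,211.2],[404.8,225.5]])
for p in uv: print(ray(K,E,p,0).round(1))
P=np.array([[-153,-177,-65],[-153,177,-65],[153,-177,-65]])
def W(v,P): c,s=np.cos(v[2]),np.sin(v[2]); return P@np.array([[c,s,0],[-s,c,0],[0,0,1]])+[v[0],v[1],65]
r=least_squares(lambda v:(proj(K,E,W(v,P))-uv).ravel(),[700,200,0.5]); print(r.x.round(3),np.round(r.fun,2))
v=r.x
print("handle",W(v,np.array([[-185.7,60,29.4],[-185.7,-60,29.4]])).round(1),proj(K,E,W(v,np.array([[-185.7,60,29.4],[-185.7,-60,29.4]]))).round(1))
hsv=cv2.cvtColor(im,cv2.COLOR_BGR2HSV)
print(hsv[330,330],hsv[345,400],hsv[390,330])
m=((hsv[...,1]<50)&(hsv[...,2]>150)).astype(np.uint8); m[:280]=0;m[385:]=0;m[:,:300]=0;m[:,470:]=0
m=cv2.morphologyEx(m,cv2.MORPH_OPEN,np.ones((3,3)))
c=max(cv2.findContours(m,0,2)[0],key=cv2.contourArea); h=cv2.convexHull(c); print(cv2.contourArea(c),cv2.boundingRect(c)); print(cv2.approxPolyDP(h,4,True)[:,0].tolist())
red=((hsv[...,0]<8)|(hsv[...,0]>172))&(hsv[...,1]>150)&(hsv[...,2]>70); red[:285]=0;red[335:]=0;red[:,:420]=0;red[:,465:]=0
ys,xs=np.nonzero(red); print("tom",xs.min(),xs.max(),ys.min(),ys.max(),ray(K,E,(xs.mean(),ys.mean()),52).round())
print("cup",ray(K,E,(410.5,284),48).round(),"onion",ray(K,E,(229,213),38).round())
for p in [(309,318),(347,377)]:print(ray(K,E,p,13).round())
cv2.drawContours(im,[h],-1,(0,0,255),1); cv2.imwrite("pics/b.png",cv2.resize(im[200:400,220:480],None,fx=3,fy=3))
E
```

```text
[495.1   5.3   0. ]
[445.6 355.4   0. ]
[799.9  48.4   0. ]
[6.22305e+02 2.01832e+02 1.40000e-01] [ 0.14 -0.03  0.09 -0.07 -0.25  0.19]
handle [[430.  235.3  94.4]
 [446.8 116.5  94.4]] [[268.1 201.6]
 [292.6 217.8]]
[ 42  34 201] [ 42  36 203] [ 23  58 193]
6661.0 (310, 290, 135, 86)
[[443, 345], [345, 375], [310, 316], [352, 297], [423, 290], [432, 297]]
tom 426 460 297 325 [ 570. -345.   52.]
cup [ 578. -229.   48.] onion [339. 325.  38.]
[ 329. -177.   13.]
[ 309. -361.   13.]
```

View pics/b.png

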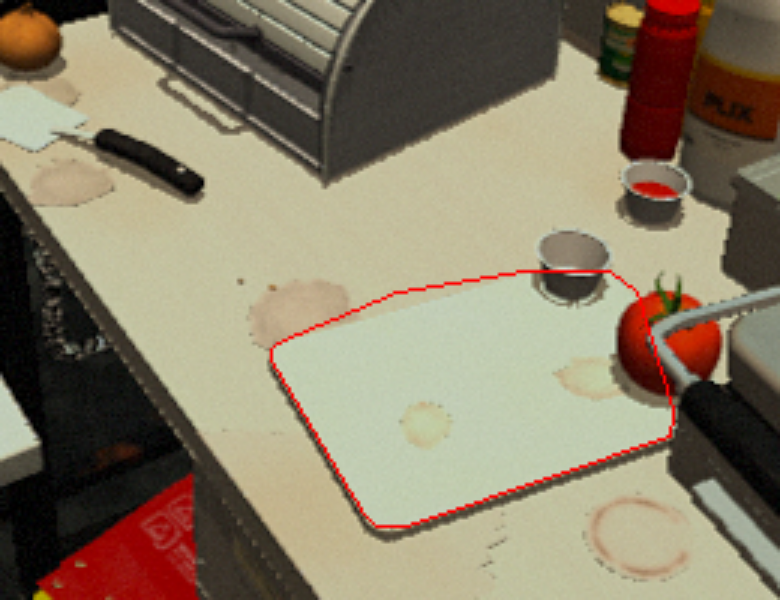

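The board spans roughly x 310–620, y −365 to −175, with its free half nearest the robot. The keeper fit is tight, but the predicted handle is about 5 px too low, so I'll check with an overlay.

```bash
cat >> h.py <<'E'
V=np.array([622.3,201.8,0.14])
def W(P,v=V):
    c,s=np.cos(v[2]),np.sin(v[2]); return np.atleast_2d(P)@np.array([[c,s,0],[-s,c,0],[0,0,1]])+[v[0],v[1],65]
def bar(a): return W([[-188*np.cos(a+.157),y,188*np.sin(a+.157)] for y in(60,-60)])
E
python3 - <<'E'
from h import *
im,K,E=cam("scene")
f=4.2
big=cv2.resize(im[125:265,240:420],None,fx=f,fy=f,interpolation=cv2.INTER_CUBIC)
def dr(P,c,v=V):
    q=((proj(K,E,P)-[240,125]+.5)*f).round().astype(int); cv2.polylines(big,[q.reshape(-1,1,2)],False,c,1)
th=np.linspace(0,np.pi,40)
for y in(-177,177): dr(W(np.c_[-153*np.cos(th),0*th+y,153*np.sin(th)]),(0,255,0))
dr(W([[-153,177,-65],[-153,-177,-65],[153,-177,-65]]),(0,255,0))
dr(bar(0),(0,0,255)); dr(bar(.1),(255,0,0))
cv2.imwrite("pics/ov.png",big)
E
```

```text
(no output)
```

View pics/ov.png

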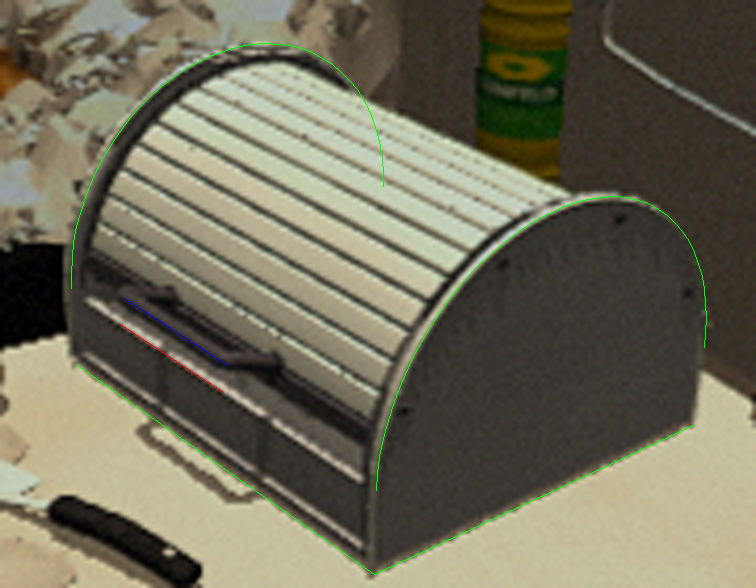

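The overlay confirms the keeper pose. The handle (bar around crop (122,298)–(240,364)) matches a cover angle of about 0.10 rad, so it starts slightly open. I'll write a small planner and get moving.

```bash
cat >> h.py <<'E'
from scipy.spatial.transform import Rotation as Ro
KX=np.array([np.cos(V[2]),np.sin(V[2]),0]); KY=np.array([-KX[1],KX[0],0]); Z=np.array([0,0,1.])
def orient(d,y):
    d=d/np.linalg.norm(d); y=y-d*(y@d); y/=np.linalg.norm(y); return Ro.from_matrix(np.c_[np.cross(y,d),y,d])
def barR(phi): 
    f=np.radians(phi); return orient(np.sin(f)*KX-np.cos(f)*Z,KX)
def tcp(g,R,off=163): return np.asarray(g)-off*R.as_matrix()[:,2]
def cur():
    o=readout.get_obs(); open("log.txt","a").write(repr([list(map(float,o[k])) for k in("qpos","ee_pos","orientation")])+"\n")
    return o,np.array(o["ee_pos"]),Ro.from_rotvec(o["orientation"])
def plan(way,claw,start=None):
    """way: list of (tcp,R,vmax mm/row); prints rows"""
    p,R=start if start else cur()[1:]
    rows=[]
    for q,S,v in way:
        w=(S*R.inv()).as_rotvec(); n=max(1,int(np.ceil(max(np.linalg.norm(q-p)/v,np.degrees(np.linalg.norm(w))/4))))
        r=np.round(np.r_[(q-p)/n/50,np.degrees(w)/n/4],2)
        rows.append((n,r.tolist())); p,R=q,S
    for n,r in rows: print(n,"x",r+[claw])
    return rows
E
python3 - <<'E'
from h import *
R=barR(20); b=bar(.1).mean(0); t=tcp(b,R); print(b.round(),t.round(), KX)
plan([(t-90*R.as_matrix()[:,2],R,40),(t,R,25)],.36)
E
```

```text
[442. 176. 113.] [387. 169. 266.] [0.990216   0.13954311 0.        ]
17 x [0.18, -0.5, -0.06, 0.2, -0.24, -0.92, 0.36]
4 x [0.15, 0.02, -0.42, 0.0, 0.0, 0.0, 0.36]
```

Request:
{"name": "step_arm", "arguments": {
  "targets": [
    [[0.18,-0.5,-0.06,0.2,-0.24,-0.92,0.36],[0.18,-0.5,-0.06,0.2,-0.24,-0.92,0.36],[0.18,-0.5,-0.06,0.2,-0.24,-0.92,0.36],[0.18,-0.5,-0.06,0.2,-0.24,-0.92,0.36],[0.18,-0.5,-0.06,0.2,-0.24,-0.92,0.36]]
  ]
}}

```text
t: 0.82
ee_pos: [245.8, 466.0, 389.5]
orientation: [0.98, 2.907, 0.127]
ft_force: [-0.3, 0.5, -0.3]
width: 41.6
grasp_force: 0.0
```

Request:
{"name": "step_arm", "arguments": {
  "targets": [
    [[0.18,-0.5,-0.06,0.2,-0.24,-0.92,0.36],[0.18,-0.5,-0.06,0.2,-0.24,-0.92,0.36],[0.18,-0.5,-0.06,0.2,-0.24,-0.92,0.36],[0.18,-0.5,-0.06,0.2,-0.24,-0.92,0.36],[0.18,-0.5,-0.06,0.2,-0.24,-0.92,0.36]]
  ]
}}

```text
t: 1.45
ee_pos: [290.8, 341.0, 374.6]
orientation: [1.399, 2.644, 0.244]
ft_force: [0.3, -0.4, -0.2]
width: 31.5
grasp_force: 0.0
```

Request:
{"name": "step_arm", "arguments": {
  "targets": [
    [[0.18,-0.5,-0.06,0.2,-0.24,-0.92,0.36],[0.18,-0.5,-0.06,0.2,-0.24,-0.92,0.36],[0.18,-0.5,-0.06,0.2,-0.24,-0.92,0.36],[0.18,-0.5,-0.06,0.2,-0.24,-0.92,0.36],[0.18,-0.5,-0.06,0.2,-0.24,-0.92,0.36]]
  ]
}}

```text
t: 2.08
ee_pos: [335.8, 216.1, 359.7]
orientation: [1.765, 2.32, 0.351]
ft_force: [-0.3, 0.9, -0.0]
width: 31.6
grasp_force: 0.0
```

Request:
{"name": "step_arm", "arguments": {
  "targets": [
    [[0.18,-0.5,-0.06,0.2,-0.24,-0.92,0.36],[0.18,-0.5,-0.06,0.2,-0.24,-0.92,0.36],[0,0,0,0,0,0,0.36],[0,0,0,0,0,0,0.36],[0,0,0,0,0,0,0.36]]
  ]
}}

```text
t: 2.7
ee_pos: [353.6, 167.5, 353.8]
orientation: [1.891, 2.18, 0.389]
ft_force: [0.1, -0.2, -0.9]
width: 31.3
grasp_force: 0.0
```

```bash
python3 - <<'E'
from h import *
o,p,_=cur(); print(o["qpos"].round(3) if hasattr(o["qpos"],"round") else o["qpos"],o["width"])
R=barR(20); b=bar(.1).mean(0); t=tcp(b,R)
plan([(t,R,25)],.36)
im,K,E=cam("scene"); cv2.imwrite("pics/p1.png",cv2.resize(im[90:270,200:420],None,fx=3.3,fy=3.3))
E
```

```text
[ 0.445  0.111  2.248 -0.235  0.456  0.498] 31.333952971786843
4 x [0.17, 0.01, -0.44, -0.01, 0.01, -0.01, 0.36]
```

View pics/p1.png

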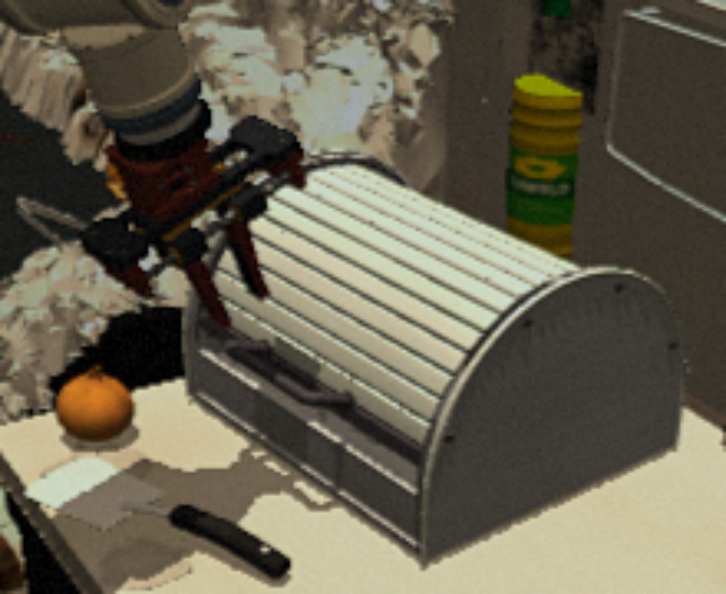

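The open fingers are lined up above and behind the bar (crop (222,325) and (262,292), bar at (295,375)). I'll go down and grip.

Request:
{"name": "step_arm", "arguments": {
  "targets": [
    [[0.17,0.01,-0.44,0,0,0,0.36],[0.17,0.01,-0.44,0,0,0,0.36],[0.17,0.01,-0.44,0,0,0,0.36],[0.17,0.01,-0.44,0,0,0,0.36],[0,0,0,0,0,0,0.36]]
  ]
}}

```text
t: 3.38
ee_pos: [387.5, 169.2, 264.6]
orientation: [1.893, 2.181, 0.385]
ft_force: [-0.8, -1.1, -0.2]
width: 31.6
grasp_force: 0.0
```

Request:
{"name": "step_arm", "arguments": {
  "targets": [
    [[0,0,0,0,0,0,0],[0,0,0,0,0,0,0],[0,0,0,0,0,0,0],[0,0,0,0,0,0,0],[0,0,0,0,0,0,0]]
  ]
}}

```text
t: 4.0
ee_pos: [385.0, 168.4, 265.4]
orientation: [1.894, 2.181, 0.383]
ft_force: [-11.2, 4.2, 0.7]
width: 11.0
grasp_force: 30.0
```

```bash
python3 - <<'E'
from h import *
o,p,R=cur(); print(o["width"],o["grasp_force"],o["ft_force"],o["qpos"])
g=p+163*R.as_matrix()[:,2]; r=Ro.from_rotvec([0,0,-V[2]]).apply(g-[V[0],V[1],65]); print(r, np.hypot(r[0],r[2]), np.arctan2(r[2],-r[0])-.157)
E
```

```text
11.04147155556574 29.987477660179138 [-11.20939085   4.21440215   0.74856226] [ 0.4119233   0.35291625  2.24671237 -0.42388683  0.22520136  0.67036921]
[-1.83998735e+02  1.89115241e-02  4.71856687e+01] 189.95268351423724 0.09403586277442641
```

```bash
cat >> h.py <<'E'
V[:2]-=2.0*KX[:2]
E
python3 - <<'E'
from h import *
o,p,R=cur(); S=barR(20)
A=np.linspace(.094,1.6,16)
plan([(tcp(bar(a).mean(0),S),S,49) for a in A[1:]],0,start=(np.array([387.3,169.1,265.2]),S))
E
```

```text
1 x [0.06, 0.0, 0.35, 0.0, 0.0, 0.0, 0]
1 x [0.15, 0.02, 0.35, 0.0, 0.0, 0.0, 0]
1 x [0.18, 0.03, 0.33, 0.0, 0.0, 0.0, 0]
1 x [0.21, 0.03, 0.31, 0.0, 0.0, 0.0, 0]
1 x [0.24, 0.03, 0.29, 0.0, 0.0, 0.0, 0]
1 x [0.27, 0.04, 0.26, 0.0, 0.0, 0.0, 0]
1 x [0.29, 0.04, 0.23, 0.0, 0.0, 0.0, 0]
1 x [0.32, 0.04, 0.2, 0.0, 0.0, 0.0, 0]
1 x [0.33, 0.05, 0.17, 0.0, 0.0, 0.0, 0]
1 x [0.35, 0.05, 0.14, 0.0, 0.0, 0.0, 0]
1 x [0.36, 0.05, 0.1, 0.0, 0.0, 0.0, 0]
1 x [0.37, 0.05, 0.06, 0.0, 0.0, 0.0, 0]
1 x [0.37, 0.05, 0.02, 0.0, 0.0, 0.0, 0]
1 x [0.37, 0.05, -0.01, 0.0, 0.0, 0.0, 0]
1 x [0.37, 0.05, -0.05, 0.0, 0.0, 0.0, 0]
```

Request:
{"name": "step_arm", "arguments": {
  "targets": [
    [[0.06,0,0.35,0,0,0,0],[0.15,0.02,0.35,0,0,0,0],[0.18,0.03,0.33,0,0,0,0],[0.21,0.03,0.31,0,0,0,0],[0.24,0.03,0.29,0,0,0,0]]
  ]
}}

```text
t: 4.62
ee_pos: [429.7, 174.7, 348.1]
orientation: [1.892, 2.178, 0.391]
ft_force: [13.5, 2.6, -20.3]
width: 10.9
grasp_force: 30.0
```

```bash
cat >> h.py <<'E'
def where():
    o,p,R=cur(); g=p+163*R.as_matrix()[:,2]; r=Ro.from_rotvec([0,0,-V[2]]).apply(g-[V[0],V[1],65])
    print("w",round(float(o["width"]),1),"gf",round(float(o["grasp_force"]),1),"F",np.round(o["ft_force"],1),"q",np.round(o["qpos"],2),"grasp rel keeper",r.round(1),"r",np.hypot(r[0],r[2]).round(1),"cover",(np.arctan2(r[2],-r[0])-.157).round(3))
E
python3 -c "from h import *;where()"
```

```text
w 10.9 gf 30.0 F [ 13.5   2.6 -20.3] q [ 0.38  0.23  2.11 -0.18  0.46  0.39] grasp rel keeper [-136.     0.3  130.2] r 188.3 cover 0.606
```

Request:
{"name": "step_arm", "arguments": {
  "targets": [
    [[0.32,0.04,0.21,0,0,0,0],[0.31,0.04,0.21,0,0,0,0],[0.32,0.04,0.2,0,0,0,0],[0.33,0.05,0.17,0,0,0,0],[0.35,0.05,0.14,0,0,0,0]]
  ]
}}

```text
t: 5.25
ee_pos: [510.1, 185.5, 394.5]
orientation: [1.893, 2.18, 0.387]
ft_force: [-1.3, 1.4, -6.5]
width: 10.9
grasp_force: 30.0
```

```bash
python3 -c "from h import *;where()"
```

```text
w 10.9 gf 30.0 F [-1.3  1.4 -6.5] q [ 0.34  0.26  1.92 -0.12  0.62  0.29] grasp rel keeper [-55.4  -0.3 176.4] r 184.9 cover 1.109
```

Request:
{"name": "step_arm", "arguments": {
  "targets": [
    [[0.36,0.05,0.09,0,0,0,0],[0.37,0.05,0.05,0,0,0,0],[0.37,0.05,0.02,0,0,0,0],[0.37,0.05,-0.01,0,0,0,0],[0.37,0.05,-0.05,0,0,0,0]]
  ]
}}

```text
t: 5.88
ee_pos: [602.4, 198.2, 399.1]
orientation: [1.894, 2.18, 0.388]
ft_force: [-2.8, 2.0, -2.2]
width: 11.5
grasp_force: 30.0
```

Request:
{"name": "step_arm", "arguments": {
  "targets": [
    [[0.12,0.02,-0.03,0,0,0,0],[0.12,0.02,-0.03,0,0,0,0],[0,0,0,0,0,0,0],[0,0,0,0,0,0,0.4],[0,0,0,0,0,0,0.4]]
  ]
}}

```text
t: 6.5
ee_pos: [614.1, 199.9, 396.5]
orientation: [1.892, 2.179, 0.39]
ft_force: [0.6, -0.5, 0.5]
width: 27.9
grasp_force: 0.0
```

```bash
python3 -c "from h import *;where()"
```

```text
w 27.9 gf 0.0 F [ 0.6 -0.5  0.5] q [ 0.31  0.41  1.69 -0.09  0.69  0.22] grasp rel keeper [ 50.   -0.5 178.6] r 185.4 cover 1.687
```

Request:
{"name": "step_arm", "arguments": {
  "targets": [
    [[-0.2,0,0.56,0,0,0,0.6],[-0.2,0,0.56,0,0,0,1],[-0.6,-0.08,0.6,0,0,0,1],[-0.8,-0.1,0.3,0,0,0,1],[-0.8,-0.1,0,0,0,0,1]]
  ]
}}

```text
t: 7.12
ee_pos: [484.2, 185.8, 499.0]
orientation: [1.891, 2.176, 0.395]
ft_force: [-0.1, 0.3, 0.4]
width: 77.6
grasp_force: 0.0
```

```bash
python3 - <<'E'
from h import *
from scipy.optimize import least_squares
where()
im,K,E=cam("scene"); cv2.imwrite("pics/p2.png",cv2.resize(im[120:270,235:415],None,fx=4.2,fy=4.2,interpolation=cv2.INTER_CUBIC))
L=[eval(l) for l in open("log.txt")]
q=np.array([l[0] for l in L]);p=np.array([l[1] for l in L]);R=[Ro.from_rotvec(l[2]) for l in L]
def fk(q,m):
    d1,a1,L2,L3,d6,a3=m
    A=Ro.from_euler('z',q[0]); B=A*Ro.from_euler('y',q[1]); C=B*Ro.from_euler('y',q[2]); D=C*Ro.from_euler('z',q[3])*Ro.from_euler('y',q[4]); 
    return A.apply([a1,0,d1])+B.apply([0,0,L2])+C.apply([a3,0,L3])+D.apply([0,0,d6]), D*Ro.from_euler('z',q[5])
r=least_squares(lambda m:np.concatenate([fk(a,m)[0]-b for a,b in zip(q,p)]),[300,0,480,480,100,0])
print(r.x.round(1),np.abs(r.fun).max())
for a,b in zip(q,R): print((fk(a,r.x)[1].inv()*b).as_rotvec().round(3))
np.save("m.npy",r.x)
E
```

```text
w 77.6 gf 0.0 F [-0.1  0.3  0.4] q [ 0.36  0.1   1.86 -0.1   0.84  0.28] grasp rel keeper [-80.    3.8 281.3] r 292.4 cover 1.137
[265.6  26.5 539.  475.7  65.8  70. ] 15.267747352843486
[-0.     0.     1.571]
[-0.    -0.     1.571]
[-0.    -0.     1.571]
[-0.     0.     1.571]
[-0.     0.     1.571]
[-0.     0.     1.571]
[-0.     0.     1.571]
[-0.    -0.     1.571]
[-0.     0.     1.571]
```

View pics/p2.png

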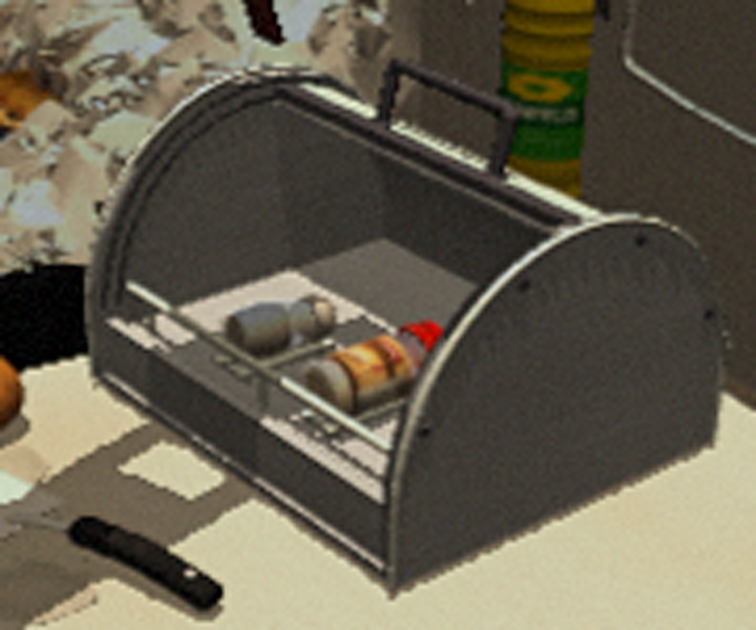

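The cover is up, with its handle on top at crop (450,90). The spice jar lies in the right cradle, foot at crop (322,388) and red cap at (425,335). The salt shaker is in the left cradle at (280,325).

```bash
cat >> h.py <<'E'
from scipy.optimize import least_squares
def fk(q,m):
    d1,a1,L2,L3,d6,a3,b,c,a6=m
    A=Ro.from_euler('z',q[0]); B=A*Ro.from_euler('y',q[1]); C=B*Ro.from_euler('y',q[2]); D4=C*Ro.from_euler('z',q[3]); D=D4*Ro.from_euler('y',q[4])
    return A.apply([a1,b,d1])+B.apply([0,0,L2])+C.apply([a3,0,L3])+D4.apply([0,c,0])+D.apply([a6,0,d6]), D*Ro.from_euler('z',q[5]+np.pi/2)
E
python3 - <<'E'
from h import *
L=[eval(l) for l in open("log.txt")]
q=np.array([l[0] for l in L]);p=np.array([l[1] for l in L])
r=least_squares(lambda m:np.r_[np.concatenate([fk(a,m)[0]-b for a,b in zip(q,p)]),(m-[300,0,480,480,100,0,0,0,0])*1e-3],[300,0,480,480,100,0,0,0,0])
print(r.x.round(1),np.abs(r.fun).max()); np.save("m.npy",r.x)
d=get_image("scene");K=np.array(d["intrinsics"]);E=np.array(d["extrinsics"])
rel=lambda P:Ro.from_rotvec([0,0,-V[2]]).apply(P-[V[0],V[1],65]).round(1)
px=lambda u,v:(u/4.2+235-.4,v/4.2+120-.4)
for n,(u,v),z in [("rail L",(130,285),80),("rail R",(392,448),80),("jar foot",(322,389),80),("labelmid top-silh",(372,370),80),("capback",(440,330),80),("shaker foot",(238,333),80)]: print(n,rel(ray(K,E,px(u,v),z)))
im=d["pixels"][:,:,::-1].copy();hs=cv2.cvtColor(im,cv2.COLOR_BGR2HSV)
m=((hs[...,0]<6)|(hs[...,0]>174))&(hs[...,1]>170)&(hs[...,2]>90);m[:190]=0;m[215:]=0;m[:,:325]=0;m[:,350:]=0
ys,xs=np.nonzero(m);print("red",xs.min(),xs.max(),ys.min(),ys.max(),rel(ray(K,E,(xs.mean(),ys.mean()),80)))
E
```

```text
[312.4   0.  563.1 484.9 127.6  77.5  11.9   0.   -0. ] 0.08309914248359496
rail L [-122.8  166.7   15. ]
rail R [-120.5 -135.7   15. ]
jar foot [-107.9  -46.6   15. ]
labelmid top-silh [-63.8 -46.7  15. ]
capback [ 13.  -30.5  15. ]
shaker foot [-104.6   54.7   15. ]
red 331 339 197 202 [  1.3 -27.   15. ]
```

```bash
cat >> h.py <<'E'
M=np.load("m.npy"); LO=np.array([-3,-.9,.09,-1.31,.11,-2.54])+.02; HI=np.array([3,2.11,2.58,4.45,2.69,2.54])-.02
def ik(p,R,q0,reg=1e-3):
    def f(q):
        a,S=fk(q,M); return np.r_[(a-p)/100,(S.inv()*R).as_rotvec()*2,reg*(q-q0)]
    r=least_squares(f,np.clip(q0,LO+1e-3,HI-1e-3),bounds=(LO,HI)); return r.x,np.abs(r.fun[:6]).max()
def jarR(phi,psi,s):
    f=np.radians(phi); h=np.array([np.cos(psi),np.sin(psi),0]); return orient(np.sin(f)*h-np.cos(f)*Z,s*np.array([-h[1],h[0],0]))
E
python3 - <<'E'
from h import *
q0=np.array(readout.get_obs()["qpos"]); G=W([-49,-48.5,15])[0]; print("G",G.round(1))
rng=np.random.default_rng(0)
for phi in(-10,):
  for s in(1,-1):
    R=jarR(phi,V[2],s); b=min((ik(tcp(G,R),R,q) for q in [q0,q0+[0,0,0,0,0,1.5],q0-[0,0,0,0,0,1.5]]),key=lambda t:t[1]); print("grasp",phi,s,b[0].round(2),round(b[1],4))
for X,Y in((420,-270),(450,-250)):
 for s in(1,-1):
  for psi in np.radians([20,0,-20,-40,-60,-80,-100,-120,-150,180,120,90,60]):
    R=jarR(80,psi,s); sol=[]
    for _ in range(8):
        q,e=ik(tcp([X,Y,79],R),R,rng.uniform(np.maximum(LO,[-1.6,-.9,.5,-1.3,.1,-2.5]),np.minimum(HI,[.8,1.6,2.5,4,2.5,2.5])))
        if e<1e-3+.002: sol.append(tuple(q.round(2)))
    print(X,Y,s,round(np.degrees(psi)),[list(map(float,x)) for x in sorted(set(sol))[:3]])
E
```

```text
G [578.6 146.7  80. ]
grasp -10 1 [ 0.22  0.67  1.66  0.02  0.99 -1.5 ] 0.0
grasp -10 -1 [0.22 0.67 1.66 0.02 0.99 1.64] 0.0
420 -270 1 20 [[-1.21, 1.0, 2.14, 1.58, 1.4, 1.57]]
420 -270 1 0 [[-1.15, 1.07, 2.31, 2.02, 1.5, 1.34]]
420 -270 1 -20 [[-0.9, 1.19, 2.44, 2.58, 1.81, 1.32]]
420 -270 1 -40 [[-0.46, 1.21, 2.45, 3.39, 1.9, 1.7]]
420 -270 1 -60 [[-0.12, 1.1, 2.36, 4.05, 1.59, 1.82]]
420 -270 1 -80 []
420 -270 1 -100 []
420 -270 1 -120 [[-0.06, 1.01, 1.8, -1.08, 1.55, 1.27]]
420 -270 1 -150 [[-0.21, 1.07, 1.53, -0.74, 1.81, 1.21]]
420 -270 1 180 [[-0.38, 1.13, 1.33, -0.42, 2.03, 1.3]]
420 -270 1 120 [[-0.76, 1.14, 1.3, 0.32, 2.07, 1.78]]
420 -270 1 90 [[-0.94, 1.08, 1.48, 0.65, 1.86, 1.91]]
420 -270 1 60 [[-1.1, 1.02, 1.74, 0.97, 1.61, 1.89]]
420 -270 -1 20 [[-1.21, 1.0, 2.14, 1.58, 1.4, -1.57]]
420 -270 -1 0 [[-1.15, 1.07, 2.31, 2.02, 1.5, -1.8]]
420 -270 -1 -20 [[-0.9, 1.19, 2.44, 2.58, 1.81, -1.82]]
420 -270 -1 -40 [[-0.46, 1.21, 2.45, 3.39, 1.9, -1.45]]
420 -270 -1 -60 [[-0.12, 1.1, 2.36, 4.05, 1.59, -1.32]]
420 -270 -1 -80 []
420 -270 -1 -100 []
420 -270 -1 -120 []
420 -270 -
[... 875 characters left out ...]
[-1.04, 1.02, 1.75, 1.03, 1.59, 1.9]]
450 -250 -1 20 [[-1.12, 1.01, 2.15, 1.67, 1.4, -1.58]]
450 -250 -1 0 [[-1.03, 1.08, 2.32, 2.13, 1.53, -1.79]]
450 -250 -1 -20 [[-0.75, 1.17, 2.42, 2.74, 1.82, -1.75]]
450 -250 -1 -40 [[-0.33, 1.17, 2.42, 3.52, 1.81, -1.41]]
450 -250 -1 -60 [[-0.05, 1.07, 2.31, 4.12, 1.52, -1.38]]
450 -250 -1 -80 []
450 -250 -1 -100 []
450 -250 -1 -120 [[-0.02, 1.02, 1.73, -1.04, 1.59, -1.91]]
450 -250 -1 -150 [[-0.17, 1.09, 1.46, -0.71, 1.86, -1.95]]
450 -250 -1 180 [[-0.34, 1.15, 1.27, -0.39, 2.08, -1.83]]
450 -250 -1 120 [[-0.71, 1.14, 1.28, 0.38, 2.08, -1.32]]
450 -250 -1 90 [[-0.89, 1.08, 1.48, 0.7, 1.85, -1.2]]
450 -250 -1 60 [[-1.04, 1.02, 1.75, 1.03, 1.59, -1.25]]
```

```bash
cat >> h.py <<'E'
def sim(q,way,n=12,verbose=True):
    """way: (grasp pt, phi, psi deg, s)"""
    from scipy.spatial.transform import Slerp
    p,R=fk(q,M)
    for g,phi,psi in way:
        S=jarR(phi,np.radians(psi),-1); t=tcp(g,S); sl=Slerp([0,1],Ro.concatenate([R,S])); qs=[q];em=0
        for u in np.linspace(0,1,n+1)[1:]:
            q,e=ik(p+(t-p)*u,sl(u),q); qs.append(q); em=max(em,e)
        qs=np.array(qs)
        print((phi,psi),"q",q.round(2),"err",round(em,4),"maxstep",np.abs(np.diff(qs,axis=0)).max().round(2),"j5",qs[:,4].min().round(2),"j6",qs[:,5].min().round(2),qs[:,5].max().round(2),"tcp",t.round())
        p,R=t,S
    return q
E
python3 - <<'E'
from h import *
q0=np.array(readout.get_obs()["qpos"]); G=W([-49,-48.5,15])[0]; k=np.degrees(V[2])
pre=[(G+[-20,0,180],-10,k),(G,-10,k),(G+70*Z,-10,k),(G-190*KX+150*Z,-10,k)]
q=sim(q0,pre)
for mid in(60,90):
  for fin in(30,60):
    print(mid,fin); sim(q,[(np.array([430,-150,260]),0,mid),(np.array([430,-265,230]),80,mid),(np.array([430,-265,200]),80,fin),(np.array([430,-265,79]),80,fin),(np.array([430,-265,79])-100*np.array([np.cos(np.radians(fin)),np.sin(np.radians(fin)),0])*.985+17*Z,80,fin)])
d=get_image("scene");K=np.array(d["intrinsics"]);E=np.array(d["extrinsics"])
for p in [(445,335),(450,385),(520,462)]: print(ray(K,E,p,60).round(),ray(K,E,p,0).round())
E
```

```text
(-10, np.float64(8.021409131831525)) q [0.23 0.41 1.61 0.02 1.29 1.65] err 0.0 maxstep 0.14 j5 0.84 j6 0.28 1.65 tcp [587. 151. 421.]
(-10, np.float64(8.021409131831525)) q [0.22 0.67 1.66 0.02 0.99 1.64] err 0.0 maxstep 0.03 j5 0.99 j6 1.64 1.65 tcp [607. 151. 241.]
(-10, np.float64(8.021409131831525)) q [0.22 0.57 1.64 0.02 1.11 1.64] err 0.0 maxstep 0.01 j5 0.99 j6 1.64 1.64 tcp [607. 151. 311.]
(-10, np.float64(8.021409131831525)) q [0.26 0.2  2.   0.02 1.12 1.67] err 0.0 maxstep 0.03 j5 1.09 j6 1.64 1.67 tcp [418. 124. 391.]
60 30
(0, 60) q [-0.36  0.15  1.97 -0.    1.02  0.16] err 0.0 maxstep 0.13 j5 1.02 j6 0.16 1.67 tcp [ 430. -150.  423.]
(80, 60) q [-1.08  0.74  1.81  1.01  1.72 -1.07] err 0.0 maxstep 0.17 j5 0.97 j6 -1.07 0.16 tcp [ 350. -404.  258.]
(80, 30) q [-1.18  0.72  2.11  1.39  1.44 -1.26] err 0.0 maxstep 0.04 j5 1.44 j6 -1.26 -1.07 tcp [ 291. -345.  228.]
(80, 30) q [-1.18  0.99  2.04  1.42  1.41 -1.46] err 0.0 maxstep 0.02 j5 1.41 j6 -1.46 -1.26 tcp [ 291. -345.  107.]
(80, 30) q [-1.39  0.96  2.01  1.21  1.46 -1.41] err 0.0 maxstep 0.02 j5 1.41 j6 -1.46 -1.41 t
[... 1200 characters left out ...]

(0, 90) q [-0.36  0.15  1.97 -0.    1.02 -0.36] err 0.0 maxstep 0.18 j5 1.02 j6 -0.36 1.67 tcp [ 430. -150.  423.]
(80, 90) q [-0.93  0.85  1.54  0.71  2.   -1.1 ] err 0.0 maxstep 0.14 j5 1.02 j6 -1.1 -0.36 tcp [ 430. -426.  258.]
(80, 60) q [-1.08  0.8   1.8   1.    1.69 -1.11] err 0.0 maxstep 0.03 j5 1.69 j6 -1.11 -1.09 tcp [ 350. -404.  228.]
(80, 60) q [-1.08  1.02  1.74  0.99  1.6  -1.25] err 0.0 maxstep 0.02 j5 1.6 j6 -1.25 -1.11 tcp [ 350. -404.  107.]
(80, 60) q [-1.21  1.02  1.62  0.88  1.72 -1.19] err 0.0 maxstep 0.01 j5 1.6 j6 -1.25 -1.19 tcp [ 300. -489.  124.]
[ 517. -404.   60.] [ 569. -364.    0.]
[ 434. -502.   60.] [ 479. -470.    0.]
[ 421. -664.   60.] [ 465. -647.    0.]
```

```bash
python3 - <<'E'
from h import *
G=W([-49,-48.5,15])[0]; R=jarR(-10,V[2],-1)
plan([(tcp(G+[-20,0,180],R),R,40),(tcp(G+60*Z,R),R,30),(tcp(G,R),R,15)],1)
E
```

```text
24 x [0.09, -0.03, -0.06, 0.05, 0.26, -0.94, 1]
5 x [0.08, 0.0, -0.48, 0.0, 0.0, 0.0, 1]
5 x [0.0, 0.0, -0.24, 0.0, 0.0, 0.0, 1]
```

Request:
{"name": "step_arm", "arguments": {
  "targets": [
    [[0.09,-0.03,-0.06,0.05,0.26,-0.94,1],[0.09,-0.03,-0.06,0.05,0.26,-0.94,1],[0.09,-0.03,-0.06,0.05,0.26,-0.94,1],[0.09,-0.03,-0.06,0.05,0.26,-0.94,1],[0.09,-0.03,-0.06,0.05,0.26,-0.94,1]]
  ]
}}

```text
t: 7.9
ee_pos: [508.9, 178.6, 481.8]
orientation: [2.268, 1.868, 0.266]
ft_force: [0.6, 0.1, -0.5]
width: 87.5
grasp_force: 0.0
```

Request:
{"name": "step_arm", "arguments": {
  "targets": [
    [[0.09,-0.03,-0.06,0.05,0.26,-0.94,1],[0.09,-0.03,-0.06,0.05,0.26,-0.94,1],[0.09,-0.03,-0.06,0.05,0.26,-0.94,1],[0.09,-0.03,-0.06,0.05,0.26,-0.94,1],[0.09,-0.03,-0.06,0.05,0.26,-0.94,1]]
  ]
}}

```text
t: 8.52
ee_pos: [531.4, 171.1, 466.7]
orientation: [2.588, 1.5, 0.131]
ft_force: [0.2, 0.8, 0.3]
width: 88.3
grasp_force: 0.0
```

Request:
{"name": "step_arm", "arguments": {
  "targets": [
    [[0.09,-0.03,-0.06,0.05,0.26,-0.94,1],[0.09,-0.03,-0.06,0.05,0.26,-0.94,1],[0.09,-0.03,-0.06,0.05,0.26,-0.94,1],[0.09,-0.03,-0.06,0.05,0.26,-0.94,1],[0.09,-0.03,-0.06,0.05,0.26,-0.94,1]]
  ]
}}

```text
t: 9.15
ee_pos: [554.0, 163.5, 451.6]
orientation: [2.845, 1.08, -0.01]
ft_force: [-0.5, 0.3, 0.7]
width: 87.9
grasp_force: 0.0
```

Request:
{"name": "step_arm", "arguments": {
  "targets": [
    [[0.09,-0.03,-0.06,0.05,0.26,-0.94,1],[0.09,-0.03,-0.06,0.05,0.26,-0.94,1],[0.09,-0.03,-0.06,0.05,0.26,-0.94,1],[0.09,-0.03,-0.06,0.05,0.26,-0.94,1],[0.09,-0.03,-0.06,0.05,0.26,-0.94,1]]
  ]
}}

```text
t: 9.78
ee_pos: [576.5, 155.9, 436.5]
orientation: [3.028, 0.617, -0.156]
ft_force: [-0.7, -0.2, 0.1]
width: 87.8
grasp_force: 0.0
```

Request:
{"name": "step_arm", "arguments": {
  "targets": [
    [[0.09,-0.03,-0.06,0.05,0.26,-0.94,1],[0.09,-0.03,-0.06,0.05,0.26,-0.94,1],[0.09,-0.03,-0.06,0.05,0.26,-0.94,1],[0.09,-0.03,-0.06,0.05,0.26,-0.94,1],[0,0,0,0,0,0,1]]
  ]
}}

```text
t: 10.4
ee_pos: [594.3, 149.7, 424.2]
orientation: [3.116, 0.225, -0.274]
ft_force: [0.3, 0.3, -0.7]
width: 88.0
grasp_force: 0.0
```

```bash
python3 - <<'E'
from h import *
where()
G=W([-49,-48.5,15])[0]; R=jarR(-10,V[2],-1)
plan([(tcp(G+60*Z,R),R,30),(tcp(G,R),R,15)],1)
E
```

```text
w 88.0 gf 0.0 F [ 0.3  0.3 -0.7] q [0.22 0.42 1.59 0.02 1.3  1.64] grasp rel keeper [-61.3 -46.6 198.7] r 207.9 cover 1.114
5 x [0.05, 0.0, -0.49, -0.02, -0.0, -0.01, 1]
5 x [0.0, 0.0, -0.24, 0.0, 0.0, 0.0, 1]
```

Request:
{"name": "step_arm", "arguments": {
  "targets": [
    [[0.05,0,-0.49,-0.02,0,-0.01,1],[0.05,0,-0.49,-0.02,0,-0.01,1],[0.05,0,-0.49,-0.02,0,-0.01,1],[0.05,0,-0.49,-0.02,0,-0.01,1],[0.05,0,-0.49,-0.02,0,-0.01,1]]
  ]
}}

```text
t: 11.02
ee_pos: [606.2, 150.1, 301.5]
orientation: [3.109, 0.221, -0.272]
ft_force: [-0.6, 0.4, 0.7]
width: 87.9
grasp_force: 0.0
```

Request:
{"name": "step_arm", "arguments": {
  "targets": [
    [[0,0,-0.24,0,0,0,1],[0,0,-0.24,0,0,0,1],[0,0,-0.24,0,0,0,1],[0,0,-0.24,0,0,0,1],[0,0,-0.24,0,0,0,1]]
  ]
}}

```text
t: 11.65
ee_pos: [605.7, 150.0, 241.7]
orientation: [3.109, 0.218, -0.274]
ft_force: [0.2, 0.1, 0.9]
width: 88.0
grasp_force: 0.0
```

```bash
python3 - <<'E'
from h import *
where()
im,K,E=cam("scene"); cv2.imwrite("pics/p3.png",cv2.resize(im[120:270,235:415],None,fx=4.2,fy=4.2,interpolation=cv2.INTER_CUBIC))
E
```

```text
w 88.0 gf 0.0 F [0.2 0.1 0.9] q [0.22 0.66 1.66 0.02 0.99 1.64] grasp rel keeper [-50.2 -49.   16.2] r 52.7 cover 0.155
```

View pics/p3.png

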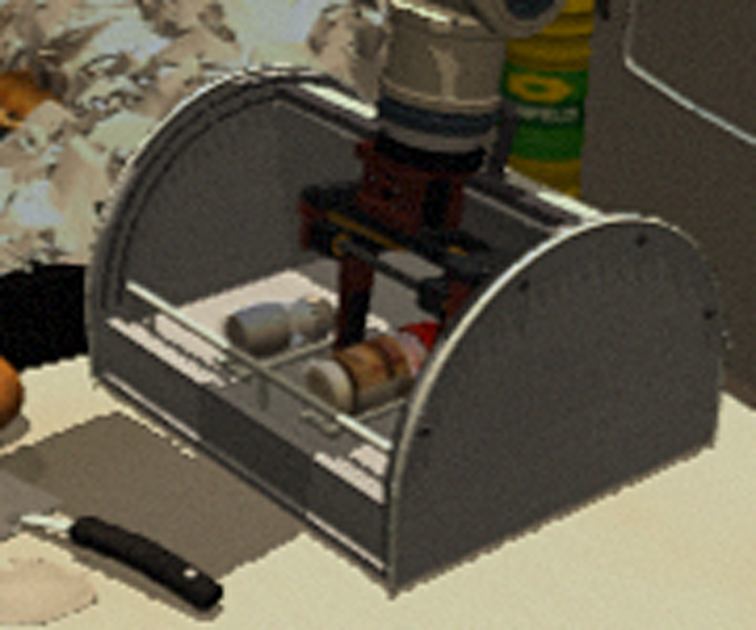

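The near finger (crop (352,335)) stands between shaker and jar, level with the jar's label. I'll close and lift.

Request:
{"name": "step_arm", "arguments": {
  "targets": [
    [[0,0,0,0,0,0,0.3],[0,0,0,0,0,0,0.3],[0,0,0,0,0,0,0],[0,0,0,0,0,0,0],[0,0,0,0,0,0,0]]
  ]
}}

```text
t: 12.32
ee_pos: [605.7, 150.1, 242.5]
orientation: [3.11, 0.218, -0.274]
ft_force: [-1.0, 0.8, 0.6]
width: 42.5
grasp_force: 30.0
```

```bash
python3 - <<'E'
from h import *
where()
G=W([-49,-48.5,15])[0]; R=jarR(-10,V[2],-1)
plan([(tcp(G+80*Z,R),R,16),(tcp(G-190*KX+150*Z,R),R,25)]+[(tcp(np.array([430,-150,260]),jarR(0,np.pi/3,-1)),jarR(0,np.pi/3,-1),25),(tcp(np.array([430,-265,230]),jarR(80,np.pi/3,-1)),jarR(80,np.pi/3,-1),25),(tcp(np.array([430,-265,200]),jarR(80,np.pi/6,-1)),jarR(80,np.pi/6,-1),25)],0)
E
```

```text
w 42.5 gf 30.0 F [-1.   0.8  0.6] q [0.22 0.66 1.66 0.02 0.99 1.64] grasp rel keeper [-50.2 -48.9  17. ] r 53.0 cover 0.169
5 x [0.0, 0.0, 0.31, 0.0, -0.0, 0.0, 0]
9 x [-0.42, -0.06, 0.16, 0.0, 0.0, 0.0, 0]
14 x [0.02, -0.39, 0.05, 0.1, -0.15, 0.93, 0]
21 x [-0.08, -0.24, -0.16, 0.82, -0.48, 0.0, 0]
8 x [-0.15, 0.15, -0.08, 0.0, -0.0, -0.94, 0]
```

Request:
{"name": "step_arm", "arguments": {
  "targets": [
    [[0,0,0.31,0,0,0,0],[0,0,0.31,0,0,0,0],[0,0,0.31,0,0,0,0],[0,0,0.31,0,0,0,0],[0,0,0.31,0,0,0,0]]
  ]
}}

```text
t: 12.95
ee_pos: [605.6, 149.9, 321.0]
orientation: [3.109, 0.218, -0.274]
ft_force: [1.0, -0.4, -1.0]
width: 42.6
grasp_force: 30.0
```

Request:
{"name": "step_arm", "arguments": {
  "targets": [
    [[-0.42,-0.06,0.16,0,0,0,0],[-0.42,-0.06,0.16,0,0,0,0],[-0.42,-0.06,0.16,0,0,0,0],[-0.42,-0.06,0.16,0,0,0,0],[-0.42,-0.06,0.16,0,0,0,0]]
  ]
}}

```text
t: 13.58
ee_pos: [499.9, 134.8, 360.6]
orientation: [3.109, 0.218, -0.274]
ft_force: [-0.2, 0.1, -0.1]
width: 42.4
grasp_force: 30.0
```

Request:
{"name": "step_arm", "arguments": {
  "targets": [
    [[-0.42,-0.06,0.16,0,0,0,0],[-0.42,-0.06,0.16,0,0,0,0],[-0.42,-0.06,0.16,0,0,0,0],[-0.42,-0.06,0.16,0,0,0,0],[0,0,0,0,0,0,0]]
  ]
}}

```text
t: 14.2
ee_pos: [415.8, 122.8, 392.6]
orientation: [3.11, 0.219, -0.273]
ft_force: [0.0, -0.2, -1.4]
width: 42.8
grasp_force: 30.0
```

```bash
python3 - <<'E'
from h import *
where()
R6=jarR(0,np.pi/3,-1);R7=jarR(80,np.pi/3,-1);R8=jarR(80,np.pi/6,-1)
plan([(tcp(np.array([430,-150,260]),R6),R6,25),(tcp(np.array([430,-265,230]),R7),R7,25),(tcp(np.array([430,-265,200]),R8),R8,25)],0)
E
```

```text
w 42.8 gf 30.0 F [ 0.  -0.2 -1.4] q [0.25 0.19 2.   0.02 1.12 1.67] grasp rel keeper [-241.9  -49.4  167.1] r 294.0 cover 0.448
14 x [0.02, -0.39, 0.04, 0.1, -0.15, 0.93, 0]
21 x [-0.08, -0.24, -0.16, 0.82, -0.48, 0.0, 0]
8 x [-0.15, 0.15, -0.08, 0.0, -0.0, -0.94, 0]
```

Request:
{"name": "step_arm", "arguments": {
  "targets": [
    [[0.02,-0.39,0.04,0.1,-0.15,0.93,0],[0.02,-0.39,0.04,0.1,-0.15,0.93,0],[0.02,-0.39,0.04,0.1,-0.15,0.93,0],[0.02,-0.39,0.04,0.1,-0.15,0.93,0],[0.02,-0.39,0.04,0.1,-0.15,0.93,0]]
  ]
}}

```text
t: 14.82
ee_pos: [422.6, 24.7, 401.9]
orientation: [3.041, 0.726, -0.181]
ft_force: [0.4, 0.4, 1.2]
width: 42.6
grasp_force: 30.0
```

Request:
{"name": "step_arm", "arguments": {
  "targets": [
    [[0.02,-0.39,0.04,0.1,-0.15,0.93,0],[0.02,-0.39,0.04,0.1,-0.15,0.93,0],[0.02,-0.39,0.04,0.1,-0.15,0.93,0],[0.02,-0.39,0.04,0.1,-0.15,0.93,0],[0.02,-0.39,0.04,0.1,-0.15,0.93,0]]
  ]
}}

```text
t: 15.45
ee_pos: [427.5, -73.0, 411.9]
orientation: [2.89, 1.211, -0.085]
ft_force: [1.1, -0.1, -1.1]
width: 42.5
grasp_force: 30.0
```

Request:
{"name": "step_arm", "arguments": {
  "targets": [
    [[0.02,-0.39,0.04,0.1,-0.15,0.93,0],[0.02,-0.39,0.04,0.1,-0.15,0.93,0],[0.02,-0.39,0.04,0.1,-0.15,0.93,0],[0.02,-0.39,0.04,0.1,-0.15,0.93,0],[-0.08,-0.24,-0.16,0.82,-0.48,0,0]]
  ]
}}

```text
t: 16.08
ee_pos: [427.9, -163.3, 412.3]
orientation: [-2.693, -1.563, -0.087]
ft_force: [0.2, 0.5, -1.7]
width: 42.6
grasp_force: 30.0
```

```bash
python3 - <<'E'
from h import *
where()
R7=jarR(80,np.pi/3,-1);R8=jarR(80,np.pi/6,-1)
plan([(tcp(np.array([430,-265,230]),R7),R7,25),(tcp(np.array([430,-265,200]),R8),R8,25)],0)
E
```

```text
w 42.6 gf 30.0 F [ 0.2  0.5 -1.7] q [-0.41  0.16  1.98  0.07  0.99  0.07] grasp rel keeper [-234.7 -326.9  184.6] r 298.6 cover 0.51
20 x [-0.08, -0.24, -0.15, 0.83, -0.47, -0.0, 0]
8 x [-0.15, 0.15, -0.08, 0.0, -0.0, -0.94, 0]
```

Request:
{"name": "step_arm", "arguments": {
  "targets": [
    [[-0.08,-0.24,-0.15,0.83,-0.47,0,0],[-0.08,-0.24,-0.15,0.83,-0.47,0,0],[-0.08,-0.24,-0.15,0.83,-0.47,0,0],[-0.08,-0.24,-0.15,0.83,-0.47,0,0],[-0.08,-0.24,-0.15,0.83,-0.47,0,0]]
  ]
}}

```text
t: 16.7
ee_pos: [407.2, -223.2, 374.0]
orientation: [-2.511, -1.456, -0.504]
ft_force: [-0.1, -0.2, -1.2]
width: 42.8
grasp_force: 30.0
```

Request:
{"name": "step_arm", "arguments": {
  "targets": [
    [[-0.08,-0.24,-0.15,0.83,-0.47,0,0],[-0.08,-0.24,-0.15,0.83,-0.47,0,0],[-0.08,-0.24,-0.15,0.83,-0.47,0,0],[-0.08,-0.24,-0.15,0.83,-0.47,0,0],[-0.08,-0.24,-0.15,0.83,-0.47,0,0]]
  ]
}}

```text
t: 17.32
ee_pos: [387.1, -283.4, 336.3]
orientation: [-2.287, -1.325, -0.871]
ft_force: [0.4, -0.1, -1.8]
width: 42.8
grasp_force: 30.0
```

Request:
{"name": "step_arm", "arguments": {
  "targets": [
    [[-0.08,-0.24,-0.15,0.83,-0.47,0,0],[-0.08,-0.24,-0.15,0.83,-0.47,0,0],[-0.08,-0.24,-0.15,0.83,-0.47,0,0],[-0.08,-0.24,-0.15,0.83,-0.47,0,0],[-0.08,-0.24,-0.15,0.83,-0.47,0,0]]
  ]
}}

```text
t: 17.95
ee_pos: [366.9, -343.5, 298.5]
orientation: [-2.028, -1.175, -1.187]
ft_force: [0.1, -0.2, -0.7]
width: 42.8
grasp_force: 30.0
```

Request:
{"name": "step_arm", "arguments": {
  "targets": [
    [[-0.08,-0.24,-0.15,0.83,-0.47,0,0],[-0.08,-0.24,-0.15,0.83,-0.47,0,0],[-0.08,-0.24,-0.15,0.83,-0.47,0,0],[-0.08,-0.24,-0.15,0.83,-0.47,0,0],[-0.08,-0.24,-0.15,0.83,-0.47,0,0]]
  ]
}}

```text
t: 18.58
ee_pos: [346.8, -403.5, 260.8]
orientation: [-1.742, -1.008, -1.454]
ft_force: [0.4, 0.2, -0.6]
width: 42.7
grasp_force: 30.0
```

```bash
python3 - <<'E'
from h import *
where()
R8=jarR(80,np.pi/6,-1)
plan([(tcp(np.array([430,-265,150]),R8),R8,25)],0)
E
```

```text
w 42.7 gf 30.0 F [ 0.4  0.2 -0.6] q [-1.08  0.74  1.81  1.    1.72 -1.07] grasp rel keeper [-257.1 -434.   167. ] r 306.6 cover 0.419
8 x [-0.14, 0.15, -0.21, -0.0, -0.01, -0.95, 0]
```

Request:
{"name": "step_arm", "arguments": {
  "targets": [
    [[-0.14,0.15,-0.21,0,-0.01,-0.95,0],[-0.14,0.15,-0.21,0,-0.01,-0.95,0],[-0.14,0.15,-0.21,0,-0.01,-0.95,0],[-0.14,0.15,-0.21,0,-0.01,-0.95,0],[-0.14,0.15,-0.21,0,-0.01,-0.95,0]]
  ]
}}

```text
t: 19.2
ee_pos: [311.7, -365.4, 208.3]
orientation: [-1.98, -0.744, -1.656]
ft_force: [0.6, -0.2, -0.2]
width: 42.4
grasp_force: 30.0
```

Request:
{"name": "step_arm", "arguments": {
  "targets": [
    [[-0.14,0.15,-0.21,0,-0.01,-0.95,0],[-0.14,0.15,-0.21,0,-0.01,-0.95,0],[-0.14,0.15,-0.21,0,-0.01,-0.95,0],[0,0,0,0,0,0,0],[0,0,0,0,0,0,0]]
  ]
}}

```text
t: 19.82
ee_pos: [291.0, -343.0, 177.6]
orientation: [-2.108, -0.565, -1.768]
ft_force: [-0.9, 0.9, -1.0]
width: 42.5
grasp_force: 30.0
```

```bash
python3 - <<'E'
from h import *
where()
R8=jarR(80,np.pi/6,-1)
plan([(tcp(np.array([430,-265,90]),R8),R8,15)],0)
im,K,E=cam("scene"); cv2.imwrite("pics/p4.png",cv2.resize(im[200:400,270:490],None,fx=3,fy=3,interpolation=cv2.INTER_CUBIC))
E
```

```text
w 42.5 gf 30.0 F [-0.9  0.9 -1. ] q [-1.18  0.84  2.09  1.41  1.43 -1.36] grasp rel keeper [-253.2 -433.3   84.2] r 266.8 cover 0.164
4 x [-0.0, -0.01, -0.3, 0.0, 0.0, 0.0, 0]
```

View pics/p4.png

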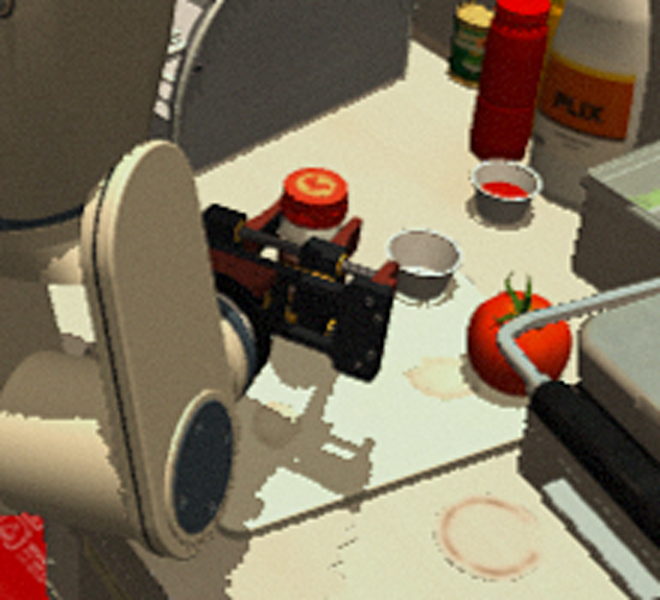

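The jar is upright in the fingers, cap up at crop (316,190). It hangs over the free part of the board, clear of cup and tomato. I'll lower it.

Request:
{"name": "step_arm", "arguments": {
  "targets": [
    [[0,-0.01,-0.3,0,0,0,0],[0,-0.01,-0.3,0,0,0,0],[0,-0.01,-0.3,0,0,0,0],[0,-0.01,-0.28,0,0,0,0],[0,0,0,0,0,0,0]]
  ]
}}

```text
t: 20.5
ee_pos: [290.5, -343.8, 117.4]
orientation: [-2.108, -0.561, -1.767]
ft_force: [-0.1, 0.5, 0.2]
width: 42.2
grasp_force: 30.0
```

```bash
python3 - <<'E'
from h import *
where()
o,p,R=cur(); print("grasp",p+163*R.as_matrix()[:,2],"tooltilt",R.as_matrix()[:,2])
im,K,E=cam("scene"); hs=cv2.cvtColor(im,cv2.COLOR_BGR2HSV)
m=(((hs[...,0]<8)|(hs[...,0]>172))&(hs[...,1]>150)&(hs[...,2]>90)).astype(np.uint8);m[:250]=0;m[300:]=0;m[:,:355]=0;m[:,:355]=0;m[:,395:]=0
x,y,w,h=cv2.boundingRect(m);print("cap bbox",x,y,w,h, [ray(K,E,(x+w/2,y+8),z).round() for z in (115,125,135)])
E
```

```text
w 42.2 gf 30.0 F [-0.1  0.5  0.2] q [-1.18  0.97  2.05  1.42  1.41 -1.45] grasp rel keeper [-253.8 -434.1   24.1] r 254.9 cover -0.062
grasp [ 429.6119829  -263.79194716   89.05988911] tooltilt [ 0.85357339  0.4911307  -0.1737904 ]
cap bbox 355 279 33 21 [array([ 436., -257.,  115.]), array([ 428., -267.,  125.]), array([ 419., -277.,  135.])]
```

Now slow steps down, watching force (contact expected 5–16 mm lower).

Request:
{"name": "step_arm", "arguments": {
  "targets": [
    [[0,0,-0.04,0,0,0,0],[0,0,-0.04,0,0,0,0],[0,0,-0.04,0,0,0,0],[0,0,0,0,0,0,0],[0,0,0,0,0,0,0]]
  ]
}}

```text
t: 21.18
ee_pos: [290.6, -344.1, 112.7]
orientation: [-2.108, -0.563, -1.768]
ft_force: [0.6, -0.3, 0.2]
width: 42.5
grasp_force: 30.0
```

Request:
{"name": "step_arm", "arguments": {
  "targets": [
    [[0,0,-0.02,0,0,0,0],[0,0,-0.02,0,0,0,0],[0,0,0,0,0,0,0],[0,0,0,0,0,0,0],[0,0,0,0,0,0,0]]
  ]
}}

```text
t: 21.8
ee_pos: [290.6, -344.1, 110.7]
orientation: [-2.108, -0.563, -1.768]
ft_force: [0.9, -0.4, -0.5]
width: 42.9
grasp_force: 30.0
```

Request:
{"name": "step_arm", "arguments": {
  "targets": [
    [[0,0,-0.04,0,0,0,0],[0,0,0,0,0,0,0],[0,0,0,0,0,0,0],[0,0,0,0,0,0,0],[0,0,0,0,0,0,0]]
  ]
}}

```text
t: 22.42
ee_pos: [290.6, -344.1, 109.4]
orientation: [-2.105, -0.562, -1.772]
ft_force: [-2.9, -1.4, 6.7]
width: 42.8
grasp_force: 30.0
```

Request:
{"name": "step_arm", "arguments": {
  "targets": [
    [[0,0,-0.03,0,0,0,0],[0,0,0,0,0,0,0],[0,0,0,0,0,0,0],[0,0,0,0,0,0,0],[0,0,0,0,0,0,0]]
  ]
}}

```text
t: 23.05
ee_pos: [290.5, -344.1, 108.8]
orientation: [-2.102, -0.562, -1.775]
ft_force: [-4.6, -2.0, 14.3]
width: 42.4
grasp_force: 30.0
```

Request:
{"name": "step_arm", "arguments": {
  "targets": [
    [[0,0,0.03,0,0,0,0],[0,0,0,0,0,0,0],[0,0,0,0,0,0,0.6],[0,0,0,0,0,0,0.8],[0,0,0,0,0,0,0.9]]
  ]
}}

```text
t: 23.68
ee_pos: [290.6, -344.0, 108.5]
orientation: [-2.108, -0.563, -1.768]
ft_force: [-0.0, 0.2, 0.4]
width: 69.3
grasp_force: 0.0
```

Request:
{"name": "step_arm", "arguments": {
  "targets": [
    [[0,0,0,0,0,0,1],[0,0,0,0,0,0,1],[-0.13,-0.07,0.03,0,0,0,1],[-0.2,-0.12,0.04,0,0,0,1],[-0.2,-0.12,0.04,0,0,0,1]]
  ]
}}

```text
t: 24.3
ee_pos: [263.3, -360.1, 114.3]
orientation: [-2.108, -0.563, -1.769]
ft_force: [0.5, 0.4, -0.4]
width: 87.5
grasp_force: 0.0
```

Request:
{"name": "step_arm", "arguments": {
  "targets": [
    [[-0.4,-0.23,0.08,0,0,0,1],[-0.4,-0.23,0.08,0,0,0,1],[-0.4,-0.23,0.08,0,0,0,1],[-0.4,-0.23,0.08,0,0,0,1],[0,0,0,0,0,0,1]]
  ]
}}

```text
t: 24.92
ee_pos: [182.6, -406.8, 130.5]
orientation: [-2.111, -0.561, -1.77]
ft_force: [-0.3, -0.6, -0.0]
width: 87.4
grasp_force: 0.0
```

```bash
python3 - <<'E'
from h import *
where(); o,p,R=cur(); q=np.array(o["qpos"]); print("p",p)
im,K,E=cam("scene"); cv2.imwrite("pics/p5.png",cv2.resize(im[230:390,290:490],None,fx=3.5,fy=3.5,interpolation=cv2.INTER_CUBIC))
# route to handle on top: plan back
S=barR(20); b=W([46,0,185])[0]; T=tcp(b,S)
u=R.as_matrix()[:,2]
from scipy.spatial.transform import Slerp
way=[(p+np.array([60,60,280]),R),(np.array([330,-150,430.]),jarR(0,np.pi/3,-1)),(T+[-60,-10,120],S),(T,S)]
for t,X in way:
    p0,R0=fk(q,M); sl=Slerp([0,1],Ro.concatenate([R0,X])); qs=[q];em=0
    for s in np.linspace(0,1,13)[1:]:
        q,e=ik(p0+(t-p0)*s,sl(s),q); qs.append(q); em=max(em,e)
    qs=np.array(qs); print(t.round(),q.round(2),"err",round(em,4),"step",np.abs(np.diff(qs,axis=0)).max().round(2),"j5min",qs[:,4].min().round(2))
plan([(t,X,35) for t,X in way],.45)
E
```

```text
w 87.4 gf 0.0 F [-0.3 -0.6 -0. ] q [-1.44  0.94  2.    1.16  1.47 -1.39] grasp rel keeper [-369.2 -482.    37. ] r 371.0 cover -0.057
p [ 182.60397846 -406.81768941  130.5066439 ]
[ 243. -347.  411.] [-1.28  0.31  2.12  1.28  1.59 -0.88] err 0.0 step 0.06 j5min 1.47
[ 330. -150.  430.] [-0.46 -0.02  2.14  0.    1.03  0.06] err 0.0 step 0.14 j5min 0.98
[551. 190. 523.] [ 0.33  0.18  1.7  -0.08  0.92  0.22] err 0.0 step 0.09 j5min 0.92
[611. 200. 403.] [ 0.31  0.4   1.7  -0.09  0.71  0.23] err 0.0 step 0.02 j5min 0.71
9 x [0.13, 0.13, 0.62, -0.0, -0.0, -0.0, 0.45]
22 x [0.08, 0.18, 0.02, -0.65, 0.65, 0.29, 0.45]
12 x [0.37, 0.57, 0.16, -0.08, -0.42, 0.78, 0.45]
4 x [0.3, 0.05, -0.6, 0.0, 0.0, 0.0, 0.45]
```

View pics/p5.png

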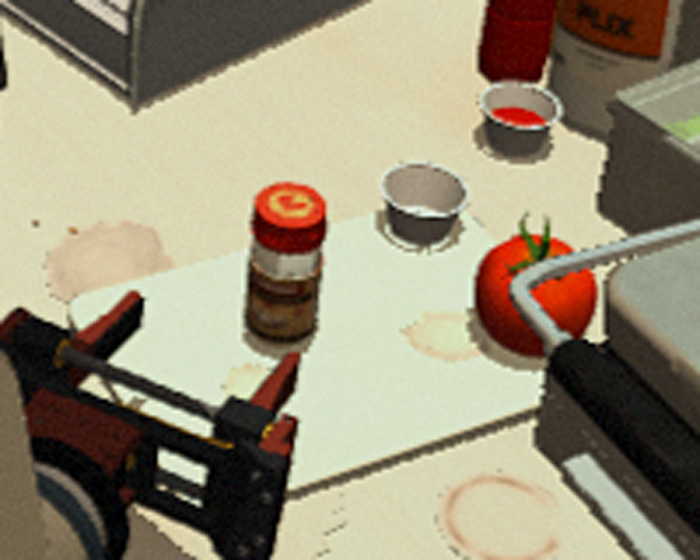

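The jar stands upright and released on the board (crop (285,265)), with the cup and tomato undisturbed. Now back to the handle.

Request:
{"name": "step_arm", "arguments": {
  "targets": [
    [[0,0,0.62,0,0,0,1],[0,0,0.62,0,0,0,1],[0,0,0.62,0,0,0,1],[0,0,0.62,0,0,0,1],[0,0,0.62,0,0,0,0.45]]
  ]
}}

```text
t: 25.6
ee_pos: [184.5, -404.9, 286.0]
orientation: [-2.107, -0.563, -1.768]
ft_force: [-0.6, 0.5, 0.3]
width: 81.0
grasp_force: 0.0
```

Request:
{"name": "step_arm", "arguments": {
  "targets": [
    [[0.3,0.3,0.62,0,0,0,0.45],[0.3,0.3,0.62,0,0,0,0.45],[0.3,0.3,0.62,0,0,0,0.45],[0.3,0.3,0.62,0,0,0,0.45],[0.08,0.18,0.02,-0.65,0.65,0.29,0.45]]
  ]
}}

```text
t: 26.22
ee_pos: [248.9, -335.2, 411.5]
orientation: [-2.16, -0.62, -1.707]
ft_force: [0.6, 0.9, -0.2]
width: 39.9
grasp_force: 0.0
```

Request:
{"name": "step_arm", "arguments": {
  "targets": [
    [[0.08,0.18,0.02,-0.65,0.65,0.29,0.45],[0.08,0.18,0.02,-0.65,0.65,0.29,0.45],[0.08,0.18,0.02,-0.65,0.65,0.29,0.45],[0.08,0.18,0.02,-0.65,0.65,0.29,0.45],[0.08,0.18,0.02,-0.65,0.65,0.29,0.45]]
  ]
}}

```text
t: 26.85
ee_pos: [268.3, -290.5, 414.9]
orientation: [-2.386, -0.875, -1.37]
ft_force: [0.0, -0.2, -0.2]
width: 39.7
grasp_force: 0.0
```

Request:
{"name": "step_arm", "arguments": {
  "targets": [
    [[0.08,0.18,0.02,-0.65,0.65,0.29,0.45],[0.08,0.18,0.02,-0.65,0.65,0.29,0.45],[0.08,0.18,0.02,-0.65,0.65,0.29,0.45],[0.08,0.18,0.02,-0.65,0.65,0.29,0.45],[0.08,0.18,0.02,-0.65,0.65,0.29,0.45]]
  ]
}}

```text
t: 27.48
ee_pos: [288.1, -245.4, 419.8]
orientation: [-2.558, -1.12, -0.984]
ft_force: [-0.6, 0.3, -0.5]
width: 39.6
grasp_force: 0.0
```

Request:
{"name": "step_arm", "arguments": {
  "targets": [
    [[0.08,0.18,0.02,-0.65,0.65,0.29,0.45],[0.08,0.18,0.02,-0.65,0.65,0.29,0.45],[0.08,0.18,0.02,-0.65,0.65,0.29,0.45],[0.08,0.18,0.02,-0.65,0.65,0.29,0.45],[0.08,0.18,0.02,-0.65,0.65,0.29,0.45]]
  ]
}}

```text
t: 28.1
ee_pos: [308.0, -200.5, 424.8]
orientation: [-2.669, -1.345, -0.554]
ft_force: [0.5, -0.3, 0.1]
width: 39.5
grasp_force: 0.0
```

Request:
{"name": "step_arm", "arguments": {
  "targets": [
    [[0.08,0.18,0.02,-0.65,0.65,0.29,0.45],[0.08,0.18,0.02,-0.65,0.65,0.29,0.45],[0.08,0.18,0.02,-0.65,0.65,0.29,0.45],[0.08,0.18,0.02,-0.65,0.65,0.29,0.45],[0.08,0.18,0.02,-0.65,0.65,0.29,0.45]]
  ]
}}

```text
t: 28.72
ee_pos: [327.8, -155.5, 429.8]
orientation: [-2.711, -1.545, -0.088]
ft_force: [-0.2, -0.7, 0.3]
width: 39.4
grasp_force: 0.0
```

```bash
python3 - <<'E'
from h import *
where()
S=barR(20); T=tcp(W([46,0,185])[0],S)
plan([(T+[-60,-10,120],S,35)],.45)
E
```

```text
w 39.4 gf 0.0 F [-0.2 -0.7  0.3] q [-0.5  -0.02  2.14  0.07  1.01  0.  ] grasp rel keeper [-332.2 -306.3  202. ] r 388.8 cover 0.389
13 x [0.34, 0.53, 0.14, -0.14, -0.36, 0.72, 0.45]
```

Request:
{"name": "step_arm", "arguments": {
  "targets": [
    [[0.34,0.53,0.14,-0.14,-0.36,0.72,0.45],[0.34,0.53,0.14,-0.14,-0.36,0.72,0.45],[0.34,0.53,0.14,-0.14,-0.36,0.72,0.45],[0.34,0.53,0.14,-0.14,-0.36,0.72,0.45],[0.34,0.53,0.14,-0.14,-0.36,0.72,0.45]]
  ]
}}

```text
t: 29.35
ee_pos: [413.0, -22.5, 464.9]
orientation: [2.44, 1.842, 0.215]
ft_force: [0.3, -0.4, 0.0]
width: 39.6
grasp_force: 0.0
```

Request:
{"name": "step_arm", "arguments": {
  "targets": [
    [[0.34,0.53,0.14,-0.14,-0.36,0.72,0.45],[0.34,0.53,0.14,-0.14,-0.36,0.72,0.45],[0.34,0.53,0.14,-0.14,-0.36,0.72,0.45],[0.34,0.53,0.14,-0.14,-0.36,0.72,0.45],[0.34,0.53,0.14,-0.14,-0.36,0.72,0.45]]
  ]
}}

```text
t: 29.98
ee_pos: [497.8, 110.0, 499.7]
orientation: [2.107, 2.067, 0.325]
ft_force: [-0.7, -0.6, -0.9]
width: 39.7
grasp_force: 0.0
```

Request:
{"name": "step_arm", "arguments": {
  "targets": [
    [[0.34,0.53,0.14,-0.14,-0.36,0.72,0.45],[0.34,0.53,0.14,-0.14,-0.36,0.72,0.45],[0.34,0.53,0.14,-0.14,-0.36,0.72,0.45],[0,0,0,0,0,0,0.45],[0,0,0,0,0,0,0.45]]
  ]
}}

```text
t: 30.6
ee_pos: [548.2, 187.9, 520.2]
orientation: [1.9, 2.175, 0.385]
ft_force: [0.0, 0.4, 0.1]
width: 39.9
grasp_force: 0.0
```

```bash
python3 - <<'E'
from h import *
where()
S=barR(20); D=S.as_matrix()[:,2]; T=tcp(W([46,0,182])[0],S)
plan([(T-50*D,S,25),(T,S,13)],.45)
E
```

```text
w 39.9 gf 0.0 F [0.  0.4 0.1] q [ 0.32  0.18  1.71 -0.08  0.91  0.23] grasp rel keeper [-17.6  -3.5 302. ] r 302.5 cover 1.356
4 x [0.23, 0.05, -0.37, -0.0, -0.0, 0.02, 0.45]
4 x [0.08, 0.01, -0.23, 0.0, 0.0, 0.0, 0.45]
```

Request:
{"name": "step_arm", "arguments": {
  "targets": [
    [[0.23,0.05,-0.37,0,0,0.02,0.45],[0.23,0.05,-0.37,0,0,0.02,0.45],[0.23,0.05,-0.37,0,0,0.02,0.45],[0.23,0.05,-0.37,0,0,0.02,0.45],[0.08,0.01,-0.23,0,0,0,0.45]]
  ]
}}

```text
t: 31.22
ee_pos: [599.8, 198.4, 433.5]
orientation: [1.895, 2.18, 0.386]
ft_force: [-0.1, 0.6, 0.6]
width: 39.5
grasp_force: 0.0
```

Request:
{"name": "step_arm", "arguments": {
  "targets": [
    [[0.08,0.01,-0.23,0,0,0,0.45],[0.08,0.01,-0.23,0,0,0,0.45],[0.08,0.01,-0.23,0,0,0,0.45],[0,0,0,0,0,0,0.45],[0,0,0,0,0,0,0]]
  ]
}}

```text
t: 31.85
ee_pos: [611.2, 200.0, 401.5]
orientation: [1.894, 2.179, 0.389]
ft_force: [0.1, -0.8, 0.3]
width: 32.8
grasp_force: 0.0
```

Request:
{"name": "step_arm", "arguments": {
  "targets": [
    [[0,0,0,0,0,0,0],[0,0,0,0,0,0,0],[0,0,0,0,0,0,0],[0,0,0,0,0,0,0],[0,0,0,0,0,0,0]]
  ]
}}

```text
t: 32.48
ee_pos: [607.7, 199.4, 399.6]
orientation: [1.899, 2.185, 0.376]
ft_force: [-19.7, -2.9, 6.1]
width: 11.3
grasp_force: 30.0
```

```bash
python3 - <<'E'
from h import *
where(); o,p,R=cur(); print(p.round(1))
S=barR(20); A=np.linspace(1.65,0,17)
t=[tcp(bar(a).mean(0),S) for a in A]
for a,x in zip(np.diff(t,axis=0),A[1:]): print(round(x,2),(a/50).round(2).tolist())
E
```

```text
w 11.3 gf 30.0 F [-19.7  -2.9   6.1] q [ 0.31  0.4   1.7  -0.09  0.71  0.23] grasp rel keeper [ 41.6  -0.3 181. ] r 185.7 cover 1.64
[607.7 199.4 399.6]
1.55 [-0.38, -0.05, 0.07]
1.44 [-0.38, -0.05, 0.03]
1.34 [-0.38, -0.05, -0.01]
1.24 [-0.38, -0.05, -0.05]
1.13 [-0.37, -0.05, -0.09]
1.03 [-0.36, -0.05, -0.13]
0.93 [-0.35, -0.05, -0.16]
0.82 [-0.33, -0.05, -0.2]
0.72 [-0.31, -0.04, -0.23]
0.62 [-0.28, -0.04, -0.26]
0.52 [-0.25, -0.04, -0.29]
0.41 [-0.22, -0.03, -0.32]
0.31 [-0.19, -0.03, -0.34]
0.21 [-0.15, -0.02, -0.35]
0.1 [-0.12, -0.02, -0.37]
0.0 [-0.08, -0.01, -0.38]
```

Request:
{"name": "step_arm", "arguments": {
  "targets": [
    [[-0.45,-0.05,0.06,0,0,0,0],[-0.38,-0.05,0.03,0,0,0,0],[-0.38,-0.05,-0.01,0,0,0,0],[-0.38,-0.05,-0.05,0,0,0,0],[-0.37,-0.05,-0.09,0,0,0,0]]
  ]
}}

```text
t: 33.1
ee_pos: [514.1, 186.5, 400.1]
orientation: [1.89, 2.175, 0.394]
ft_force: [5.0, -8.5, 6.0]
width: 11.6
grasp_force: 30.0
```

```bash
python3 -c "from h import *;where()"
```

```text
w 11.6 gf 30.0 F [ 5.  -8.5  6. ] q [ 0.34  0.26  1.91 -0.12  0.63  0.29] grasp rel keeper [-5.020e+01  1.000e-01  1.824e+02] r 189.2 cover 1.145
```

Request:
{"name": "step_arm", "arguments": {
  "targets": [
    [[-0.36,-0.05,-0.12,0,0,0,0],[-0.35,-0.05,-0.16,0,0,0,0],[-0.33,-0.05,-0.2,0,0,0,0],[-0.31,-0.04,-0.23,0,0,0,0],[-0.28,-0.04,-0.26,0,0,0,0]]
  ]
}}

```text
t: 33.72
ee_pos: [431.6, 175.6, 351.2]
orientation: [1.892, 2.177, 0.393]
ft_force: [4.7, -4.8, 1.9]
width: 11.5
grasp_force: 30.0
```

```bash
python3 -c "from h import *;where()"
```

```text
w 11.5 gf 30.0 F [ 4.7 -4.8  1.9] q [ 0.38  0.22  2.11 -0.18  0.47  0.39] grasp rel keeper [-133.7    0.9  133.4] r 188.9 cover 0.627
```

Request:
{"name": "step_arm", "arguments": {
  "targets": [
    [[-0.25,-0.04,-0.29,0,0,0,0],[-0.22,-0.03,-0.32,0,0,0,0],[-0.19,-0.03,-0.34,0,0,0,0],[-0.15,-0.02,-0.35,0,0,0,0],[-0.12,-0.02,-0.37,0,0,0,0]]
  ]
}}

```text
t: 34.35
ee_pos: [384.2, 168.8, 266.2]
orientation: [1.894, 2.179, 0.389]
ft_force: [2.3, -7.7, 2.4]
width: 11.2
grasp_force: 30.0
```

```bash
python3 - <<'E'
from h import *
where(); q=np.array(readout.get_obs()["qpos"])
S=barR(20)
for a in(.05,0,-.03): print(ik(tcp(bar(a).mean(0),S),S,q))
E
```

```text
w 11.2 gf 30.0 F [ 2.3 -7.7  2.4] q [ 0.41  0.35  2.25 -0.43  0.22  0.68] grasp rel keeper [-182.2    0.8   48.1] r 188.5 cover 0.101
(array([ 0.41330626,  0.37222292,  2.25441877, -0.48267035,  0.20023111,
        0.73198569]), np.float64(2.3943657906366793e-07))
(array([ 0.41453231,  0.39406921,  2.26074857, -0.55786591,  0.17605783,
        0.80961996]), np.float64(6.905933976897373e-07))
(array([ 0.41511125,  0.40768601,  2.26390987, -0.61294712,  0.16221535,
        0.86601818]), np.float64(1.1172524758684908e-06))
```

Request:
{"name": "step_arm", "arguments": {
  "targets": [
    [[-0.05,-0.01,-0.19,0,0,0,0],[-0.04,0,-0.19,0,0,0,0],[0,0,-0.06,0,0,0,0],[0,0,0,0,0,0,0],[0,0,0,0,0,0,0]]
  ]
}}

```text
t: 34.98
ee_pos: [379.7, 168.2, 244.0]
orientation: [1.894, 2.18, 0.386]
ft_force: [-5.8, 2.0, -3.0]
width: 11.2
grasp_force: 30.0
```

```bash
python3 -c "from h import *;where()"
```

```text
w 11.2 gf 30.0 F [-5.8  2.  -3. ] q [ 0.42  0.4   2.26 -0.6   0.17  0.85] grasp rel keeper [-187.     0.8   25.9] r 188.8 cover -0.02
```

Request:
{"name": "step_arm", "arguments": {
  "targets": [
    [[0,0,-0.06,0,0,0,0],[0,0,-0.06,0,0,0,0],[0,0,0,0,0,0,0],[0,0,0,0,0,0,0],[0,0,0,0,0,0,0]]
  ]
}}

```text
t: 35.6
ee_pos: [380.2, 168.3, 239.5]
orientation: [1.893, 2.178, 0.39]
ft_force: [-12.3, -1.7, 23.0]
width: 11.0
grasp_force: 30.0
```

```bash
python3 -c "from h import *;where()"
```

```text
w 11.0 gf 30.0 F [-12.3  -1.7  23. ] q [ 0.42  0.41  2.27 -0.66  0.15  0.91] grasp rel keeper [-186.     0.9   21.6] r 187.3 cover -0.042
```

Request:
{"name": "step_arm", "arguments": {
  "targets": [
    [[0,0,0.07,0,0,0,0],[0,0,0,0,0,0,0.38],[0,0,0,0,0,0,0.38],[0,0,0,0,0,0,0.38],[0,0,0,0,0,0,0.38]]
  ]
}}

```text
t: 36.22
ee_pos: [380.7, 168.4, 241.6]
orientation: [1.894, 2.179, 0.389]
ft_force: [1.0, -0.6, -0.7]
width: 33.2
grasp_force: 0.0
```

Request:
{"name": "step_arm", "arguments": {
  "targets": [
    [[-0.1,-0.01,0.28,0,0,0,0.38],[-0.1,-0.01,0.28,0,0,0,0.38],[-0.16,-0.02,0.45,0,0,0,0.38],[-0.16,-0.02,0.45,0,0,0,0.38],[-0.16,-0.02,0.45,0,0,0,0.38]]
  ]
}}

```text
t: 36.85
ee_pos: [346.2, 164.4, 337.8]
orientation: [1.894, 2.18, 0.388]
ft_force: [0.9, 1.2, 0.1]
width: 33.5
grasp_force: 0.0
```

Request:
{"name": "step_arm", "arguments": {
  "targets": [
    [[-0.1,0.3,0.6,0,0,0,0.6],[-0.1,0.5,0.6,0,0,0,0.6],[-0.1,0.5,0.4,0,0,0,0.6],[-0.1,0.5,0,0,0,0,0.6],[0,0,0,0,0,0,0.6]]
  ]
}}

```text
t: 37.48
ee_pos: [326.3, 255.3, 417.3]
orientation: [1.891, 2.182, 0.39]
ft_force: [0.2, -0.0, -0.5]
width: 52.6
grasp_force: 0.0
```

```bash
python3 - <<'E'
from h import *
where()
im,K,E=cam("scene"); g=cv2.cvtColor(im,cv2.COLOR_BGR2GRAY).astype(float)
g0=cv2.cvtColor(cv2.imread("pics/scene0.png"),cv2.COLOR_BGR2GRAY).astype(float)
for a in np.arange(-.06,.2,.02):
    e=bar(a); P=e[0]+(e[1]-e[0])*np.linspace(.1,.9,40)[:,None]; uv=proj(K,E,P).astype(np.float32)[None]
    print(round(a,2),[round(float(cv2.remap(x.astype(np.float32),uv[...,0],uv[...,1],1).mean()),1) for x in(g,g0)])
hs=cv2.cvtColor(im,cv2.COLOR_BGR2HSV); m=(((hs[...,0]<8)|(hs[...,0]>172))&(hs[...,1]>150)&(hs[...,2]>90)).astype(np.uint8);m[:250]=0;m[320:]=0;m[:,:340]=0;m[:,395:]=0
print("jar cap",cv2.boundingRect(m))
E
```

```text
w 52.6 gf 0.0 F [ 0.2 -0.  -0.5] q [ 0.69  0.04  2.14 -0.28  0.69  0.74] grasp rel keeper [-227.4   94.8  199.3] r 302.4 cover 0.563
-0.06 [53.3, 51.9]
-0.04 [44.1, 51.2]
-0.02 [29.1, 48.6]
0.0 [50.8, 67.7]
0.02 [71.1, 156.1]
0.04 [73.1, 118.1]
0.06 [41.5, 84.7]
0.08 [27.6, 49.4]
0.1 [28.2, 33.2]
0.12 [44.1, 60.3]
0.14 [54.8, 65.6]
0.16 [75.1, 35.7]
0.18 [88.3, 31.9]
jar cap (362, 282, 21, 19)
```

```bash
python3 -c "
from workcell import ctrl; print(ctrl.close_job())"
```

```text
the job is handed in; nothing more can be done
None
```

The job is handed in at about 37 s of the 72 s allowed: cover rolled fully up, jar stood upright on the board and released, cover rolled shut against its stop; shut was judged from the force at the stop and the image, and no verdict came back.

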